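# Park the scooter lift: clear the deck, lever to float

### The arm

A 6-joint arm with a two-finger parallel gripper is mounted at the origin on the work surface. World frame = base frame: x ahead of the robot, y to its left, z up, the work surface at z = 0. Lengths are in m, angles in rad, forces in N, time in s.
With the tool pointing down it reaches from about 0.375 to 0.9 m from the base axis. Payload 3.1 kg.
Tool frame: the origin (TCP) lies midway between the tips of the shut fingers; the grasp point (between the pads) lies 19 mm behind it (grip_depth is the distance from the TCP to the grasp point, in m); y points along the fingers, z is the direction in which the jaws open and shut, and the axes are right-handed (so a half turn about y gives the same grasp; the last joint's range is limited). The gripper opens to 85 mm and grips with 20 to 120 N. Pads are 22 mm wide; open, the fingers measure 114 mm over their backs; the gripper's body (76 mm by 85 mm) begins 54 mm behind the grasp point. The pads swing forward as they close: fully open they stand 13 mm farther back than shut.
Start: joints at [-1.304, 0.527, 1.433, -0, 1.181, -0.178], TCP at [0.27, -0.564, 0.203] pointing down, gripper open.
Joint ranges: [-3.08, 3.08], [-0.75, 2.2], [0.22, 2.44], [-1.43, 4.57], [0, 2.65], [-2.85, 2.85]. Speed limits (rad/s): [2.79, 2.79, 3.14, 3.14, 3.14, 3.14].

### API

Orientations are given as a unit quaternion [x, y, z, w].
In Python, from station import sense, snapshot, camera_model, sign_off, grip_depth gives the robot as it stands.
- The arm moves only by the tool play_rows, never from a script. Its argument "deltas" is a list of rows, each a list of 6 numbers: the shift along the tool's x, y, z in m, then the turn, a rotation vector about the tool's x, y, z in rad. A call has 1 to 12 rows; each row is the pose to reach, as a shift and turn from the pose commanded when the call began, along the tool's axes at that moment; what a row does not reach only later rows make up. A row lasts 1/10 s, in which the tool goes at most 50 mm and 8.59 degrees, less where a joint would pass 70% of its speed; a pose out of reach is approached as far as the arm can. A call with a gripper value outside its range is refused whole. "gripper" is the finger opening in m, from 0 to 0.0854, set as the call begins (left out, the last holds). The fingers move at their own pace and stop on an object; "force" is the grip in N (left out, the last holds). Time passes only in rows, so rows that repeat a pose let the fingers close. It gives the time, the measured TCP pose, the force and the opening at its end, in the units of the state.
- sense(): the state, without advancing time (a new reading comes with each control period).
- snapshot(name): name is "side" or "top" or "wrist"; returns the picture (480x640x3 uint8, red, green, blue); there is no depth.
- camera_model(name): a dict with "fx", "fy", "cx", "cy" (pixels), "distortion" ([k1, k2, p1, p2, k3] as OpenCV has them; the pictures are not rectified), "camera_from_world" (4x4, takes a point from world to camera coordinates). Camera axes: x right, y up, looking along -z (the intrinsics and any distortion apply to the point x, -y, -z); pixel columns grow to the right and rows downward; lengths in m; the calibration is good to about 2 mm. A picture is of the moment at which its call begins: read the wrist's pose just before it. camera_model takes no time and is no camera call; for the wrist camera it gives the pose at the moment of the call.
- sign_off(): hands the job in, once; it reports no verdict.
The state is a dict: "t": time; "q": joint angles; "qd": joint speeds; "tau": joint torques, N m; "tcp_pos": TCP position; "tool_rot": TCP orientation; "force": force on the tool from outside, world axes, zero at the start; "ft_torque": the same for the moment, N m; "finger_gap": opening from 0.0 (shut) to 1.0 (fully open).
Only numpy, scipy, OpenCV 4.12 (cv2) and the standard library are available. Lean on these libraries where they do the work, as an engineer would, in place of code of your own. Each camera call takes 0.05 s, during which the arm holds its last target.

### The job

Park the scooter lift: first clear its deck by setting the left-hand brake lever down gently in the blue bin on the left and the right-hand one in the red bin on the right, each flat on the bin's floor and well in the middle. Only then push the hydraulic valve's red-knobbed lever forward, past the stiff detent, until it rests in the float notch (yellow end of its gate), and let go. Leave everything else where it is.

Things in the scene. Friction and masses are not known exactly. Their poses are not given: they have to be found in the camera images.
- brake_left: left-hand brake lever, loose on the deck at any yaw, 0.22 kg, silver with a black pod on top; the other is its mirror image. From above, clamp jaws towards you, the blade lies beyond and runs left. Origin: underside, middle of its 87 (x) x 113 (y) mm outline; x: clamp to blade, z up. Block under the pod 40 x 36 x 18 mm; jaws to x -45, z 28 mm; blade at z 1 to 17, its ball end at x 29, y +47.5 mm
- brake_right: right-hand brake lever, loose on the deck at any yaw, 0.22 kg, silver with a black pod on top; the other is its mirror image. From above, clamp jaws towards you, the blade lies beyond and runs right. Origin: underside, middle of its 87 (x) x 113 (y) mm outline; x: clamp to blade, z up. Block under the pod 40 x 36 x 18 mm; jaws to x -45, z 28 mm; blade at z 1 to 17, its ball end at x 29, y -47.5 mm
- brake_left_pod (a point): grip point of the left-hand brake lever: on the axis of its black pod, an upright cylinder 32 mm in diameter from 18 to 64 mm above the lever's underside, at x = 0, y = -38.5 mm of the lever. The point is 52 mm above the underside. Pod can be gripped from any side, fingertips above 28 mm
- brake_right_pod (a point): grip point of the right-hand brake lever: on the axis of its black pod, an upright cylinder 32 mm in diameter from 18 to 64 mm above the lever's underside, at x = 0, y = +38.5 mm of the lever. The point is 52 mm above the underside. Pod can be gripped from any side, fingertips above 28 mm
- deck: the lift's deck, fixed: grey plate with yellow edges, 200 x 280 mm, top 45 mm above the bench. Origin: centre of its underside on the bench
- bin_left: the left bin: blue open tray fixed to the bench on the robot's left of the deck, 180 x 180 mm outside, 35 mm high, walls and floor 5 mm (inside 170 x 170 mm, so a brake lever set centrally fits at any yaw). Origin: centre of its underside; z up, x and y along its sides
- bin_right: the right bin: red open tray fixed to the bench on the robot's right of the deck, 180 x 180 mm outside, 35 mm high, walls and floor 5 mm (inside 170 x 170 mm, so a brake lever set centrally fits at any yaw). Origin: centre of its underside; z up, x and y along its sides
- valve: hydraulic valve: blue block, foot 116 x 70 mm, fixed on the robot's left or right (it and the charger change places), with a hand lever in an arched gate 50 mm wide and up to 167 mm high, grey, red at the detent, yellow at the float end. Origin: centre of its underside; x (level): the way to push, away from the robot to within 0.3 rad; the lever swings in its x-z plane
- lever_hinge (a point): hinge of the valve lever, 100 mm above the valve's underside; the hinge axis is the valve's y axis
- knob (a point): centre of the red ball knob (36 mm in diameter) on top of the valve lever, 140 mm from the hinge; the shaft below it is 12 mm thick. The knob is 240 mm above the bench when the lever is upright; nothing stands round it above 167 mm
- float_lever (a joint): valve lever angle, rad: 0 upright, grows leaning to the valve's +x; stops -0.35, 0.74; starts -0.3 to 0.1. Light friction up to 0.28 (2 to 3 N at the knob; stays where left); there the detent begins: about 16 N at the knob near 0.33, less and less up to the crest at 0.48; let go before, it springs back to 0.28; past it, it snaps by itself into the float notch, 0.68 to 0.74, and stays
- charger: grey battery charger with a carrying handle, 100 x 75 x 110 mm, fixed; origin: centre of its underside
- wrench: steel wrench, 170 mm, beyond the deck between the bins; loose, to be left alone; origin: middle of its underside
- spray_can: yellow spray can, 58 mm in diameter, 170 mm high, beyond the deck; loose, to be left alone; origin: centre of its underside
- grease_jar: white jar with a green cap, 64 mm in diameter, 65 mm high, beyond the deck; loose, to be left alone; origin: centre of its underside
- bearing: steel bearing ring, 52 mm in diameter, 15 mm high, between robot and deck; loose, to be left alone; origin: centre of its underside
- sprocket: small brass sprocket, 66 mm in diameter, 16 mm high, between robot and deck; loose, to be left alone; origin: centre of its underside
- screwdriver: screwdriver, 180 mm, outside the right bin; loose, to be left alone; origin: middle of its underside
Mind the look-alikes: they are no part of the job. Leave any brown or turquoise look-alike of the brake_right alone.

How it is judged:
By the outcome, as a careful person would: the job done as asked, in the order asked, and still so for the second after the job is handed in, with the robot touching nothing.
It also fails if it takes over 72 s, if anything falls off the work surface, if the arm or the gripper's body presses on something with over 40 N, if the wrist force passes 120 N, or if a joint passes its speed limit or range.

## Working session

There is one attempt and no reset: what is moved stays moved. The work goes in short steps, Python scripts to look and compute and a tool call to move; the robot and the scene stay as the last step left them, time stands still between calls to the robot, and variables do not carry over. Pictures are saved under pics/ and viewed, and the job is handed in when it is done.

Besides the shell and the picture viewer there is one more tool, called as name(argument=value, ...) on one line, values as JSON. play_rows: Moves the arm, as the interface text tells. Its arguments: {"type":"object","properties":{"deltas":{"type":"array"},"gripper":{"type":"number"},"force":{"type":"number"}},"required":["deltas"]}

```bash
ls; mkdir -p pics
python3 - <<'E'
from station import *
import cv2
print(sense(),grip_depth)
for n in ["top","side","wrist"]:
    im=snapshot(n); cv2.imwrite(f"pics/{n}0.png",im[:,:,::-1]); m=camera_model(n); print(n,m)
E
```

```text
pics
{'t': 0.0, 'q': array([-1.30352119e+00,  5.28461937e-01,  1.43388658e+00, -5.68742872e-06,
        1.18140940e+00, -1.78544104e-01]), 'qd': array([ 0.00184425,  0.00041456,  0.00190254, -0.001088  ,  0.00056522,
        0.00077645]), 'tau': array([-5.44323711e-06, -4.42351985e+01, -1.78023756e+01, -2.89335603e-04,
        8.36686901e-03, -3.86197399e-06]), 'tcp_pos': array([ 0.26929147, -0.56315535,  0.20194129]), 'tool_rot': array([-0.15635528,  0.69037592, -0.68884652,  0.15628366]), 'force': array([-0.50601778, -0.59900167,  0.24908783]), 'ft_torque': array([ 0.03215849, -0.05460784,  0.04939561]), 'finger_gap': 1.00052302719617} 0.0187
top {'fx': 563.4290520971771, 'fy': 563.4290520971771, 'cx': 322.2332962252381, 'cy': 235.62994172945886, 'distortion': array([-0.01906425,  0.        ,  0.        ,  0.        ,  0.        ]), 'camera_from_world': array([[-0.03968542, -0.99920835,  0.00278078, -0.00411961],
       [ 0.97901564, -0.03832642,  0.20014861, -0.52532206],
       [-0.19988359,  0.0106654 ,  0.9797616 , -1.30998695],
       [ 0.        ,  0.        ,  0.        ,  1
[... 239 characters left out ...]
-0.99982866, -0.00489701,  0.01785142,  0.49902083],
       [ 0.01659729, -0.6641792 ,  0.74738914, -0.14476801],
       [ 0.00819656,  0.74755736,  0.66414667, -1.91219442],
       [ 0.        ,  0.        ,  0.        ,  1.        ]])}
wrist {'fx': 369.3364049825031, 'fy': 369.3364049825031, 'cx': 318.1549113202913, 'cy': 230.41265384288042, 'distortion': array([-0.06634413,  0.        ,  0.        ,  0.        ,  0.        ]), 'camera_from_world': array([[ 0.43024392, -0.90271101, -0.00173068, -0.62422504],
       [ 0.87207818,  0.4161376 , -0.25750564,  0.03244253],
       [ 0.23317338,  0.10928095,  0.96627525, -0.3782188 ],
       [ 0.        ,  0.        ,  0.        ,  1.        ]])}
```

View pics/top0.png

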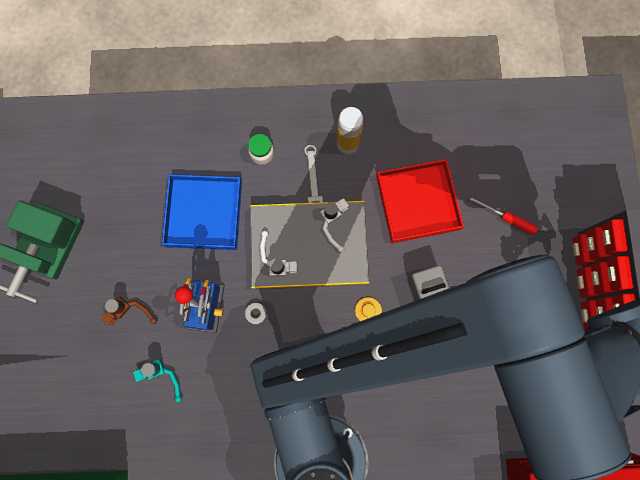

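View pics/side0.png

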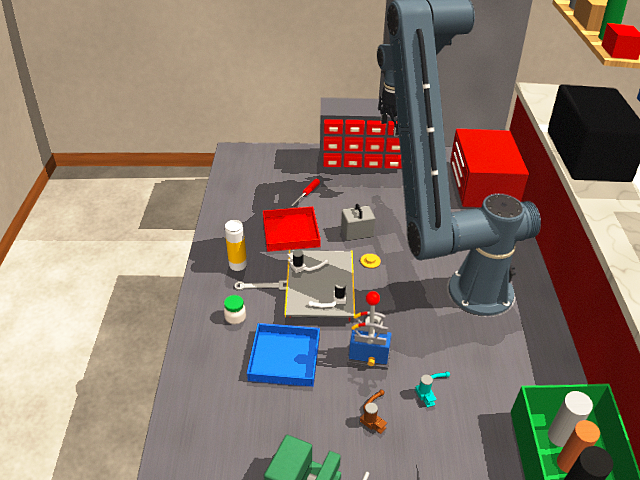

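Run:
```python
import cv2
im=cv2.imread('pics/top0.png'); cv2.imwrite('pics/top0c.png',cv2.resize(im[140:400,210:430],None,fx=2.3,fy=2.3,interpolation=cv2.INTER_CUBIC))
```

```text
(no output)
```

View pics/top0c.png

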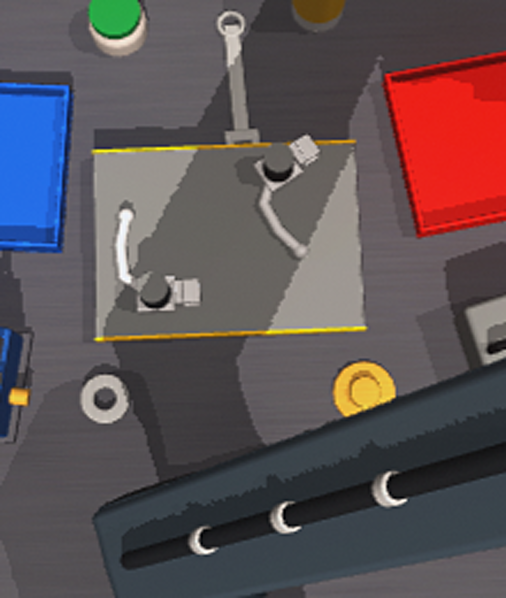

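The deck holds two silver levers, and both pixels and pod side give their handedness:
- **Lever at crop (155,293), full image about (277,267):** the clamp is to the right and the blade runs up, so with the jaws towards the viewer it runs right. This is brake_right.
- **Lever at crop (280,165), full image about (331,212):** the clamp is up-right and the blade runs down-right, so with the jaws towards the viewer it runs left. This is brake_left.
- **Brown (115,308) and turquoise (150,370) levers off the deck:** these are look-alikes and stay put.

The valve is at (200,305) with its knob at (184,295). I'll confirm all this in an enlarged crop.

```bash
cat > h.py <<'E'
import numpy as np, cv2
from station import *
def proj(m,P):
    P=np.atleast_2d(P).astype(float); T=np.array(m["camera_from_world"])
    c=P@T[:3,:3].T+T[:3,3]; c=c*[1,-1,-1]
    K=np.array([[m["fx"],0,m["cx"]],[0,m["fy"],m["cy"]],[0,0,1]])
    return cv2.projectPoints(c,np.zeros(3),np.zeros(3),K,np.array(m["distortion"]))[0][:,0]
def ray(m,uv):
    K=np.array([[m["fx"],0,m["cx"]],[0,m["fy"],m["cy"]],[0,0,1]])
    n=cv2.undistortPoints(np.array(uv,float).reshape(-1,1,2),K,np.array(m["distortion"]))[:,0]
    d=np.c_[n[:,0],-n[:,1],-np.ones(len(n))]; T=np.array(m["camera_from_world"])
    return -T[:3,:3].T@T[:3,3], d@T[:3,:3]
def atz(m,uv,z):
    o,d=ray(m,uv); return o+d*((z-o[2])/d[:,2])[:,None]
def tri(m1,u1,m2,u2):
    o1,d1=ray(m1,[u1]);o2,d2=ray(m2,[u2]);d1=d1[0];d2=d2[0]
    s=np.linalg.lstsq(np.c_[d1,-d2],o2-o1,rcond=None)[0]
    a=o1+s[0]*d1;b=o2+s[1]*d2; return (a+b)/2,np.linalg.norm(a-b)
E
python3 - <<'E'
import cv2
im=cv2.imread('pics/top0.png')
a=cv2.resize(im[190:295,245:375],None,fx=6,fy=6,interpolation=cv2.INTER_CUBIC)
for i in range(0,130,10): cv2.putText(a,str(245+i),(i*6,8),0,.3,(0,255,255),1); cv2.line(a,(i*6,0),(i*6,630),(0,255,255) ,1) if i%20==15 else None
for i in range(0,105,10): cv2.putText(a,str(190+i),(0,i*6+4),0,.3,(0,255,255),1)
cv2.imwrite('pics/c1.png',a[:600])
im2=cv2.imread('pics/side0.png')
b=cv2.resize(im2[240:330,280:360],None,fx=6,fy=6,interpolation=cv2.INTER_CUBIC);cv2.imwrite('pics/c2.png',b)
b=cv2.resize(im[260:340,160:240],None,fx=7,fy=7,interpolation=cv2.INTER_CUBIC);cv2.imwrite('pics/c3.png',b)
b=cv2.resize(im2[280:380,335:410],None,fx=6,fy=6,interpolation=cv2.INTER_CUBIC);cv2.imwrite('pics/c4.png',b)
E
```

```text
(no output)
```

View pics/c1.png

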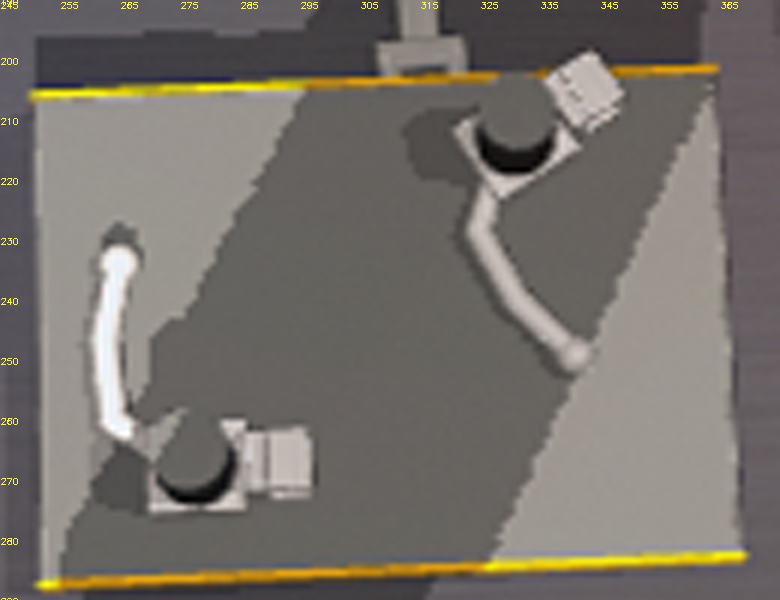

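View pics/c2.png

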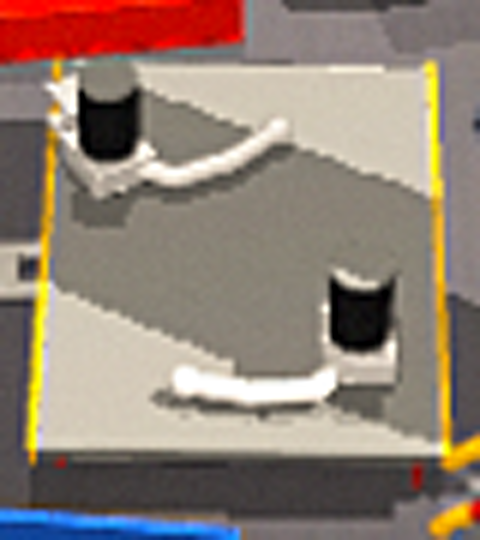

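View pics/c3.png

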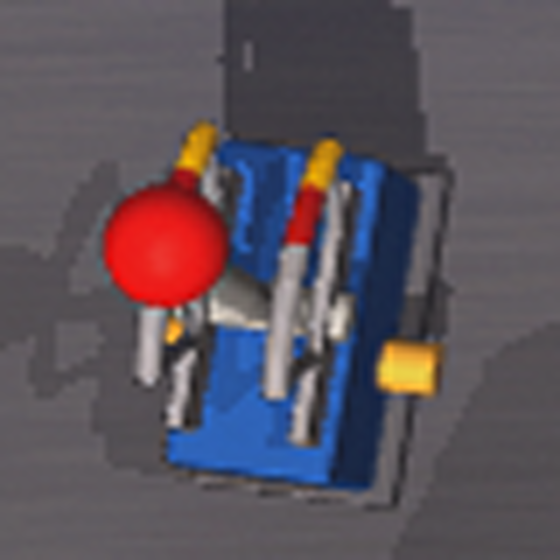

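View pics/c4.png

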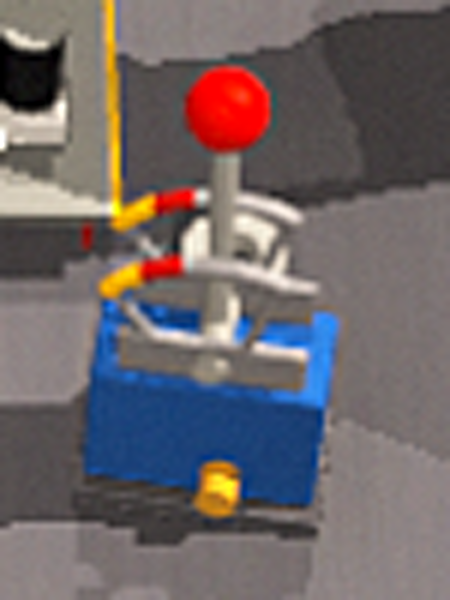

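The crops confirm it. In both views brake_left is at the far right of the deck (pod cap about (330.5,208) in top) and brake_right at the near left (about (277,265)). The valve's yellow end points away from the robot. Next I'll measure everything.

```bash
cat > m.py <<'E'
from h import *
T=camera_model("top");S=camera_model("side")
f=lambda c,o,s=6:[(c[0]+.5)/s-.5+o[0],(c[1]+.5)/s-.5+o[1]]
t=lambda *c:f(c,(245,190)); s=lambda *c:f(c,(280,240))
for n,a,b in [("L",t(515,112),s(108,80)),("R",t(196,450),s(362,270))]:
    print(n,"pod tri",tri(T,a,S,b),"top z.109",atz(T,[a],.109),"side",atz(S,[b],.109))
for n,a,b in [("L",t(575,355),s(282,130)),("R",t(119,263),s(185,378))]:
    print(n,"ball tri",tri(T,a,S,b),"top z.054",atz(T,[a],.054),"side",atz(S,[b],.054))
print("deck",atz(T,[t(33,96),t(718,68),t(746,556),t(38,586)],.045))
k=tri(T,f((165,245),(160,260),7),S,f((228,109),(335,280)));print("knob",k)
def chk(hand,xy,yaw):
    sg=1 if hand=="L" else -1
    R=np.array([[np.cos(yaw),-np.sin(yaw)],[np.sin(yaw),np.cos(yaw)]])
E
python3 m.py
python3 - <<'E'
import cv2
im=cv2.imread('pics/top0.png')
cv2.imwrite('pics/c5.png',cv2.resize(im[160:260,150:250],None,fx=6,fy=6,interpolation=cv2.INTER_CUBIC))
cv2.imwrite('pics/c6.png',cv2.resize(im[150:250,370:470],None,fx=6,fy=6,interpolation=cv2.INTER_CUBIC))
E
```

```text
L pod tri (array([ 0.57904379, -0.04613936,  0.10848239]), np.float64(0.0018297260694166634)) top z.109 [[ 0.57798384 -0.0459519   0.109     ]] side [[ 0.57989988 -0.04598663  0.109     ]]
R pod tri (array([0.45124693, 0.08188026, 0.10319095]), np.float64(0.0014034023193826353)) top z.109 [[0.44965373 0.08158845 0.109     ]] side [[0.4522231  0.08740744 0.109     ]]
L ball tri (array([ 0.49008709, -0.06712372,  0.05633444]), np.float64(0.0003100279832626616)) top z.054 [[ 0.4906587  -0.06725364  0.054     ]] side [[ 0.48988986 -0.06955905  0.054     ]]
R ball tri (array([0.53585829, 0.11409114, 0.05866352]), np.float64(0.0026756421702756918)) top z.054 [[0.53550411 0.1147521  0.054     ]] side [[0.53722441 0.10926103 0.054     ]]
deck [[ 0.60875913  0.14951252  0.045     ]
 [ 0.60965584 -0.13190629  0.045     ]
 [ 0.40817678 -0.13209068  0.045     ]
 [ 0.4072776   0.15037463  0.045     ]]
knob (array([0.37573366, 0.26478977, 0.24201924]), np.float64(0.0015693451692641676))
```

View pics/c5.png

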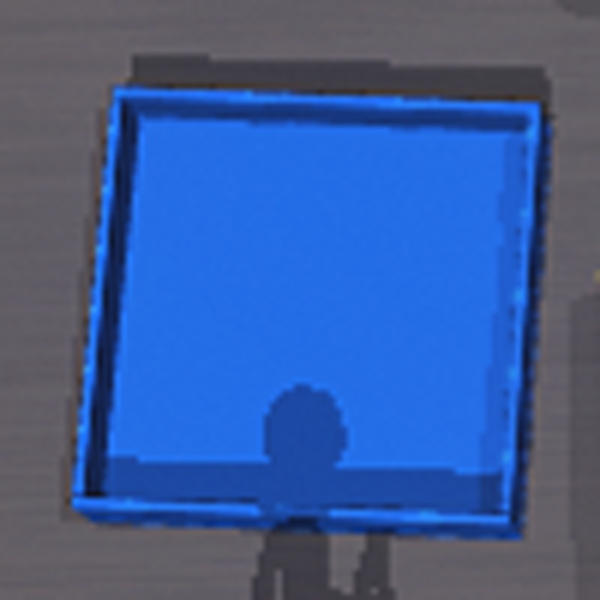

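View pics/c6.png

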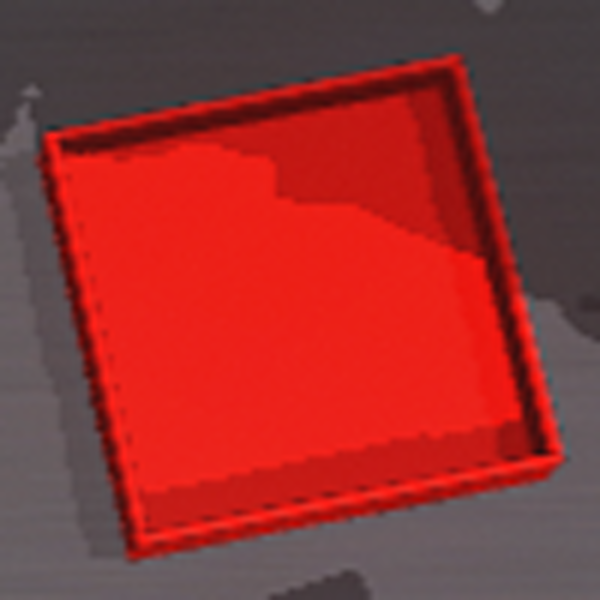

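```bash
cat > m2.py <<'E'
from h import *
from scipy.spatial.transform import Rotation as Rn
T=camera_model("top");S=camera_model("side")
f=lambda c,o,s=6:[(c[0]+.5)/s-.5+o[0],(c[1]+.5)/s-.5+o[1]]
for n,o,P in [("blue",(150,160),[(115,88),(545,100),(520,522),(75,503)]),("red",(370,150),[(42,133),(462,57),(561,460),(132,545)])]:
    w=atz(T,[f(p,o) for p in P],.035)[:,:2]; d=np.roll(w,-1,0)-w
    print(n,w.mean(0),"edges",np.linalg.norm(d,axis=1),"yaw deg",np.degrees(np.arctan2(-(d[0]-d[2])[0],(d[2]-d[0])[1]*1)) )
def lever(h,x,y,yaw,zb=.045):
    sg=1 if h=="L" else -1
    p=[]
    a=np.linspace(0,2*np.pi,25)
    segs=[np.c_[16*np.cos(a),-38.5*sg+16*np.sin(a),0*a+64],np.c_[16*np.cos(a),-38.5*sg+16*np.sin(a),0*a+18],
     np.array([[20,-38.5*sg-18,18],[20,-38.5*sg+18,18],[-20,-38.5*sg+18,18],[-20,-38.5*sg-18,18],[20,-38.5*sg-18,18]]),
     np.c_[29+7*np.cos(a),47.5*sg+7*np.sin(a),0*a+9],
     np.array([[-45,-38.5*sg-15,28],[-45,-38.5*sg+15,28]])]
    R=Rn.from_euler('z',yaw).as_matrix()
    return [ (s/1000)@R.T+[x,y,zb] for s in segs]
def origin(h,px,py,yaw):
    sg=1 if h=="L" else -1
    return px+np.sin(yaw)*(-.0385*sg), py-np.cos(yaw)*(-.0385*sg)
if __name__=="__main__":
    Lp=(.5785,-.0460,np.radians(122.3)); Rp=(.4505,.083,np.radians(92.4))
    for nm,m,(x0,y0,x1,y1) in [("top",T,(245,190,375,290)),("side",S,(280,240,360,330))]:
        im=cv2.imread(f'pics/{nm}0.png'); a=cv2.resize(im[y0:y1,x0:x1],None,fx=6,fy=6,interpolation=cv2.INTER_CUBIC)
        for h,(px,py,yw) in [("L",Lp),("R",Rp)]:
            ox,oy=origin(h,px,py,yw); print(h,ox,oy)
            for s in lever(h,ox,oy,yw):
                q=((proj(m,s)-[x0,y0]+.5)*6-.5).astype(int)
                cv2.polylines(a,[q.reshape(-1,1,2)],False,(0,0,255) if h=="L" else (0,255,0),1)
        cv2.imwrite(f'pics/ov_{nm}.png',a)
E
python3 m2.py
```

```text
blue [0.60565949 0.27021791] edges [0.18026503 0.17929095 0.18204529 0.1768313 ] yaw deg 4.329669870972474
red [ 0.6121214  -0.27049432] edges [0.18088941 0.17691568 0.18090759 0.17886547] yaw deg -8.788049359603084
L 0.5459574194209585 -0.06657256545150832
R 0.48896622895880604 0.08461221266857419
L 0.5459574194209585 -0.06657256545150832
R 0.48896622895880604 0.08461221266857419
```

View pics/ov_top.png

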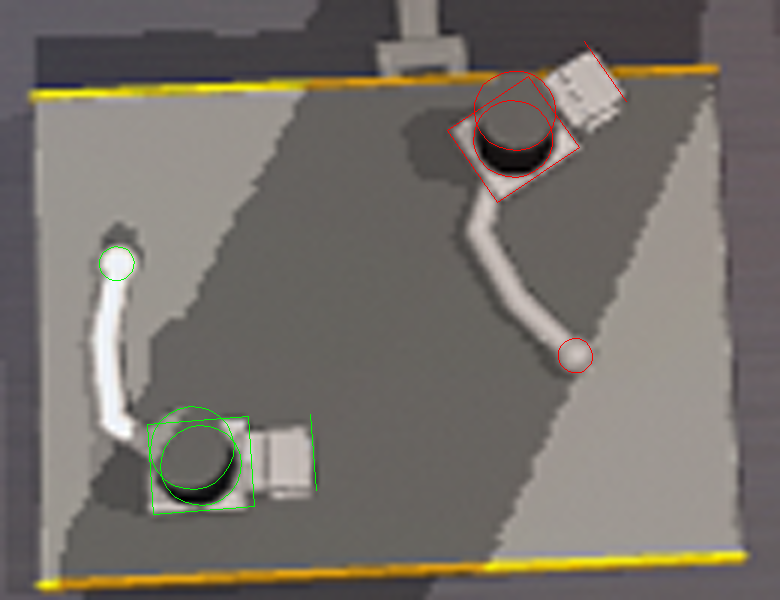

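View pics/ov_side.png

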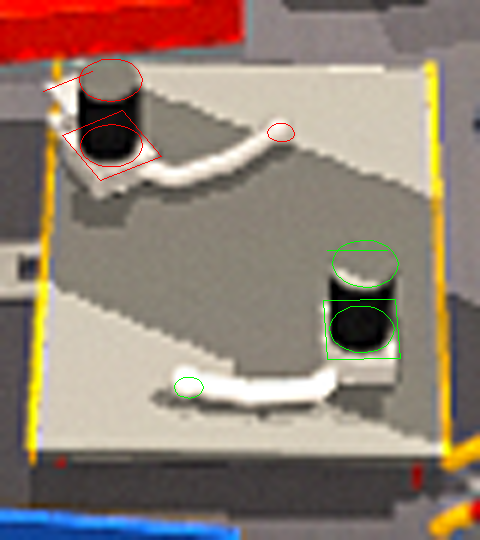

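Both overlays fit. I set the right lever's yaw to about 90° and its pod to (0.4495, 0.084). Next is a helper that works out the moves.

```bash
cat > mv.py <<'E'
import sys,json,os
from h import *
from scipy.spatial.transform import Rotation as Rn
# usage: mv.py x y z jawdeg  -> delta from the commanded pose (orientation straight down)
def cur():
    s=sense(); return s
def down(jaw):  # tool y=-z world, z=jaw dir
    y=np.array([0,0,-1.]); z=np.array([np.cos(jaw),np.sin(jaw),0]); x=np.cross(y,z)
    return Rn.from_matrix(np.c_[x,y,z])
if __name__=="__main__":
    s=sense(); R0=Rn.from_quat(s["tool_rot"]); p0=s["tcp_pos"]
    z=R0.as_matrix()[:,2]; j0=np.degrees(np.arctan2(z[1],z[0]))
    print("t",s["t"],"tcp",p0.round(4),"jaw",round(j0,2),"q",s["q"].round(3),"F",s["force"].round(1),"gap",round(s["finger_gap"],3))
    if len(sys.argv)>4:
        x,y,zz,j=map(float,sys.argv[1:5])
        j=j+180*round((j0-j)/180)
        Rt=down(np.radians(j)); d=R0.inv().apply(np.array([x,y,zz])-p0); r=(R0.inv()*Rt).as_rotvec()
        print("jaw target",j,"dpos",d.round(4),"rot",r.round(4),"deg",np.degrees(np.linalg.norm(r)).round(1))
E
python3 mv.py .5785 -.046 .25 32.3
```

```text
t 0.15 tcp [ 0.2694 -0.5633  0.2022] jaw -64.46 q [-1.303  0.528  1.434  0.     1.181 -0.178] F [-0.6  0.7 -0.5] gap 1.002
jaw target -147.7 dpos [-0.502  -0.0471 -0.3336] rot [1.6000e-03 1.4528e+00 9.0000e-04] deg 83.2
```

play_rows(deltas=[[-0.03,-0.02,-0.02,0,-0.13,0],[-0.07,-0.035,-0.047,0,-0.27,0],[-0.11,-0.047,-0.073,0,-0.41,0],[-0.15,-0.047,-0.1,0,-0.55,0],[-0.19,-0.047,-0.127,0,-0.69,0],[-0.23,-0.047,-0.153,0,-0.83,0],[-0.27,-0.047,-0.18,0,-0.97,0],[-0.31,-0.047,-0.207,0,-1.11,0],[-0.35,-0.047,-0.233,0,-1.25,0],[-0.39,-0.047,-0.26,0,-1.39,0],[-0.43,-0.047,-0.287,0,-1.53,0],[-0.46,-0.047,-0.305,0,-1.66,0]], gripper=0.085)

```text
t: 1.35
tcp_pos: [0.5537, -0.0874, 0.2497]
tool_rot: [-0.615, 0.348, -0.348, 0.616]
force: [0.3, -0.9, -0.1]
finger_gap: 0.996
```

```bash
python3 mv.py .5785 -.046 .25 32.3
python3 - <<'E'
from h import *
cv2.imwrite('pics/w1.png',snapshot("wrist")[:,:,::-1])
m=camera_model("wrist"); print(proj(m,[[.5785,-.046,.109]]))
E
```

```text
t 1.35 tcp [ 0.5537 -0.0874  0.2497] jaw 31.08 q [-3.560e-01  3.880e-01  1.540e+00  1.000e-03  1.215e+00 -8.990e-01] F [ 0.3 -0.9 -0.1] gap 0.996
jaw target 32.3 dpos [-0.0226 -0.0003  0.0426] rot [-0.0001 -0.0214 -0.0009] deg 1.2
[[362.69673435 186.31390496]]
```

View pics/w1.png

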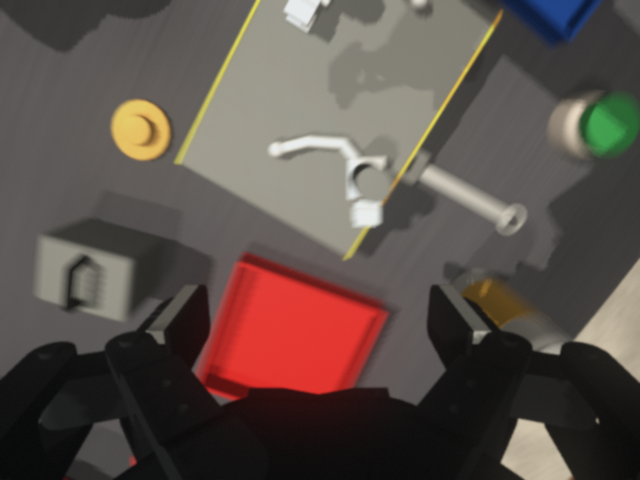

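Run:
```python
from h import *
from m2 import lever,origin
m=camera_model("wrist"); im=cv2.imread('pics/w1.png'); x0,y0=250,110
a=cv2.resize(im[y0:240,x0:430],None,fx=4,fy=4,interpolation=cv2.INTER_CUBIC)
b=a.copy()
px,py,yw=.5785,-.046,np.radians(122.3)
ox,oy=origin("L",px,py,yw)
for s in lever("L",ox,oy,yw):
    q=((proj(m,s)-[x0,y0]+.5)*4-.5).astype(int); cv2.polylines(b,[q.reshape(-1,1,2)],False,(0,0,255),1)
cv2.imwrite('pics/w1c.png',np.vstack([a,b])[:, :])
```

```text
blue [0.60565949 0.27021791] edges [0.18026503 0.17929095 0.18204529 0.1768313 ] yaw deg 4.329669870972474
red [ 0.6121214  -0.27049432] edges [0.18088941 0.17691568 0.18090759 0.17886547] yaw deg -8.788049359603084
```

View pics/w1c.png

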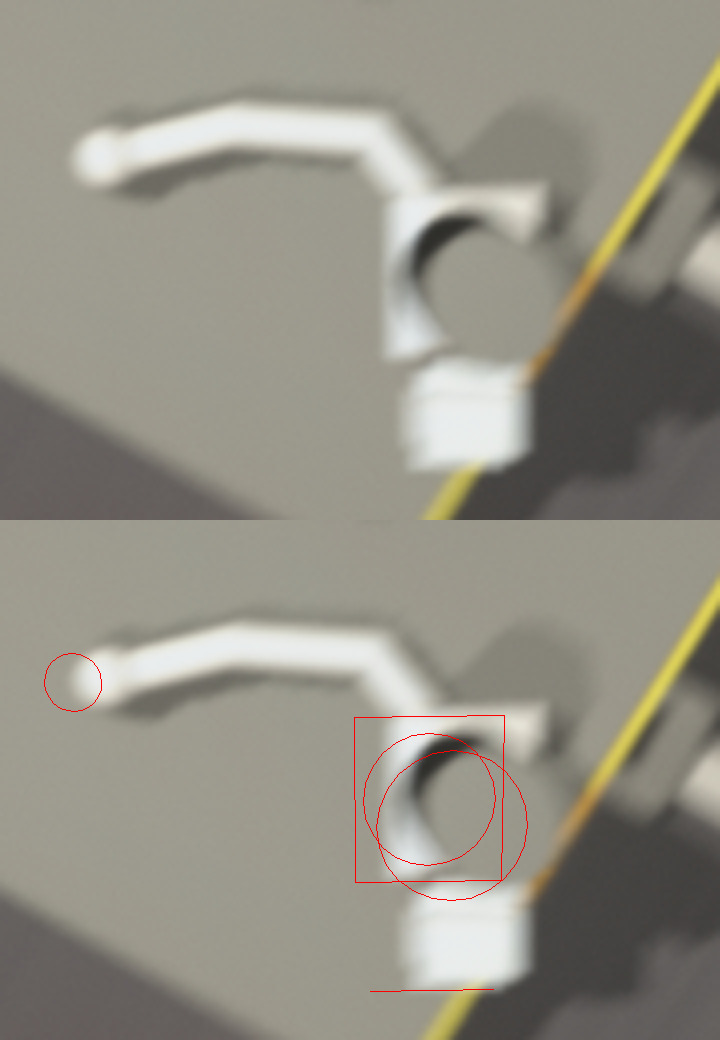

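play_rows(deltas=[[-0.012,0,0.022,0,-0.01,0],[-0.023,0,0.043,0,-0.02,0],[-0.023,0,0.043,0,-0.02,0],[-0.023,0,0.043,0,-0.02,0]])

```text
t: 1.8
tcp_pos: [0.5779, -0.0486, 0.2495]
tool_rot: [0.618, -0.344, 0.343, -0.618]
force: [-0.4, 0.5, -0.2]
finger_gap: 0.997
```

```bash
sed -i 's/^for n,o,P in/for n,o,P in [] and/' m2.py
cat > wov.py <<'E'
import sys
from h import *
from m2 import lever,origin
# wov.py name hand px py yawdeg zb cam
nm,h=sys.argv[1:3]; px,py,yw,zb=map(float,sys.argv[3:7]); cam=sys.argv[7] if len(sys.argv)>7 else "wrist"
m=camera_model(cam); im=np.ascontiguousarray(snapshot(cam)[:,:,::-1]); cv2.imwrite(f'pics/{nm}.png',im)
yw=np.radians(yw); ox,oy=origin(h,px,py,yw); L=lever(h,ox,oy,yw,zb)
c=proj(m,[[px,py,zb+.05]])[0].astype(int); print("origin",ox,oy,"pix",c)
w=int(sys.argv[8]) if len(sys.argv)>8 else 90
x0,y0=max(0,c[0]-w),max(0,c[1]-w); sc=540//(2*w) if w<180 else 2
a=cv2.resize(im[y0:c[1]+w,x0:c[0]+w],None,fx=sc,fy=sc,interpolation=cv2.INTER_CUBIC)
for s in L:
    q=((proj(m,s)-[x0,y0]+.5)*sc-.5).astype(int); cv2.polylines(a,[q.reshape(-1,1,2)],False,(0,0,255),1)
cv2.imwrite(f'pics/{nm}c.png',a)
E
python3 mv.py .5785 -.046 .25 32.3;python3 wov.py w2 L .5785 -.046 122.3 .045
```

```text
t 1.8 tcp [ 0.5779 -0.0486  0.2495] jaw 31.83 q [-2.760e-01  4.160e-01  1.492e+00 -1.000e-03  1.234e+00 -8.320e-01] F [-0.4  0.5 -0.2] gap 0.997
jaw target 32.3 dpos [-0.0019 -0.0005  0.0019] rot [ 0.0012 -0.0081 -0.0004] deg 0.5
origin 0.5459574194209585 -0.06657256545150832 pix [320 204]
```

View pics/w2c.png

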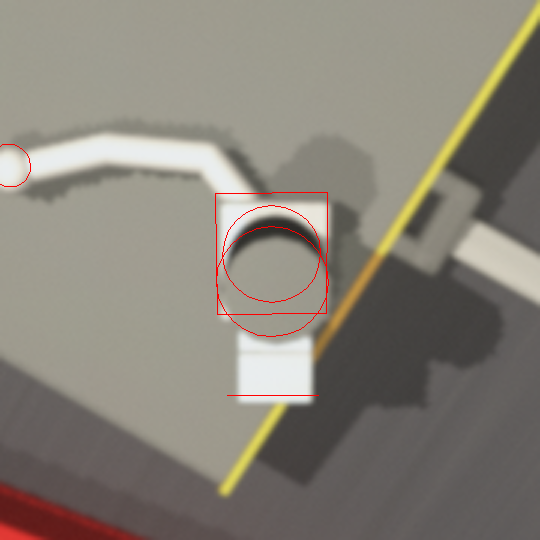

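```bash
python3 mv.py .5792 -.047 .076 32.3
```

```text
t 1.85 tcp [ 0.5777 -0.0491  0.2496] jaw 31.78 q [-2.770e-01  4.160e-01  1.492e+00 -1.000e-03  1.234e+00 -8.320e-01] F [ 0.8 -0.2 -0.7] gap 0.99
jaw target 32.3 dpos [-0.001   0.1736  0.0026] rot [ 0.0011 -0.009  -0.0003] deg 0.5
```

play_rows(deltas=[[-0.001,0.035,0.002,0,-0.009,0],[-0.001,0.075,0.002,0,-0.009,0],[-0.001,0.115,0.002,0,-0.009,0],[-0.001,0.145,0.002,0,-0.009,0],[-0.001,0.165,0.002,0,-0.009,0],[-0.001,0.1735,0.002,0,-0.009,0],[-0.001,0.1735,0.002,0,-0.009,0]])

```text
t: 2.55
tcp_pos: [0.5784, -0.0475, 0.0755]
tool_rot: [0.619, -0.342, 0.341, -0.619]
force: [0.1, -1.5, -0.2]
finger_gap: 0.995
```

play_rows(deltas=[[0,0,0,0,0,0],[0,0,0,0,0,0],[0,0,0,0,0,0],[0,0,0,0,0,0],[0,0,0,0,0,0],[0,0,0,0,0,0]], gripper=0.0, force=60)

```text
t: 3.15
tcp_pos: [0.5804, -0.0468, 0.0779]
tool_rot: [-0.619, 0.34, -0.342, 0.62]
force: [-0.1, 1.0, 5.2]
finger_gap: 0.315
```

```bash
python3 mv.py .5792 -.047 .076 32.3; python3 wov.py w3 L .5792 -.047 122.3 .045 wrist 180
```

```text
t 3.15 tcp [ 0.5804 -0.0468  0.0779] jaw 32.33 q [-0.272  0.639  1.649  0.     0.851 -0.837] F [-0.1  1.   5.2] gap 0.315
jaw target 32.3 dpos [-0.0004  0.0019 -0.0012] rot [-0.0018  0.0004  0.0018] deg 0.1
origin 0.5466574194209586 -0.06757256545150832 pix [315 281]
```

View pics/w3.png

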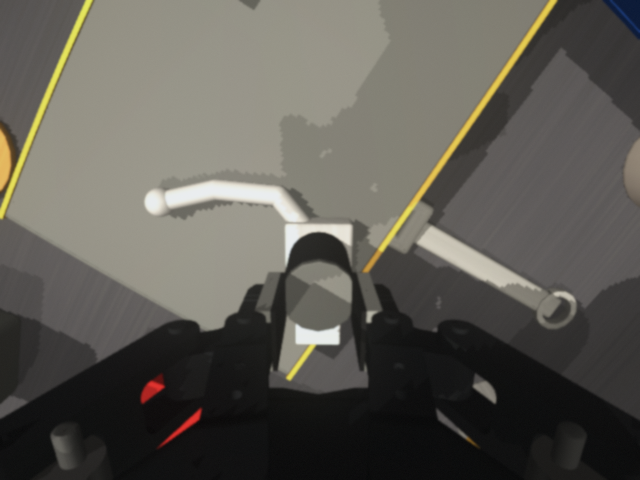

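play_rows(deltas=[[0,0,0,0,0,0],[0,0,0,0,0,0],[0,-0.005,0,0,0,0],[0,-0.015,0,0,0,0],[0,-0.03,0,0,0,0],[0,-0.05,0,0,0,0],[0,-0.07,0,0,0,0],[0,-0.09,0,0,0,0],[0,-0.1,0,0,0,0],[0,-0.1,0,0,0,0]])

```text
t: 4.2
tcp_pos: [0.5805, -0.047, 0.1782]
tool_rot: [-0.619, 0.34, -0.342, 0.62]
force: [0.2, -0.3, -1.9]
finger_gap: 0.316
```

```bash
python3 mv.py .6385 .2908 .176 32.3; python3 wov.py w4 L .5802 -.047 122.3 .145 wrist 180
```

```text
t 4.2 tcp [ 0.5805 -0.047   0.1782] jaw 32.32 q [-0.273  0.498  1.571  0.     1.069 -0.837] F [ 0.2 -0.3 -1.9] gap 0.316
jaw target 32.3 dpos [-0.2545  0.002   0.2296] rot [-0.0025  0.0003  0.0027] deg 0.2
origin 0.5476574194209586 -0.06757256545150832 pix [317 281]
```

View pics/w4c.png

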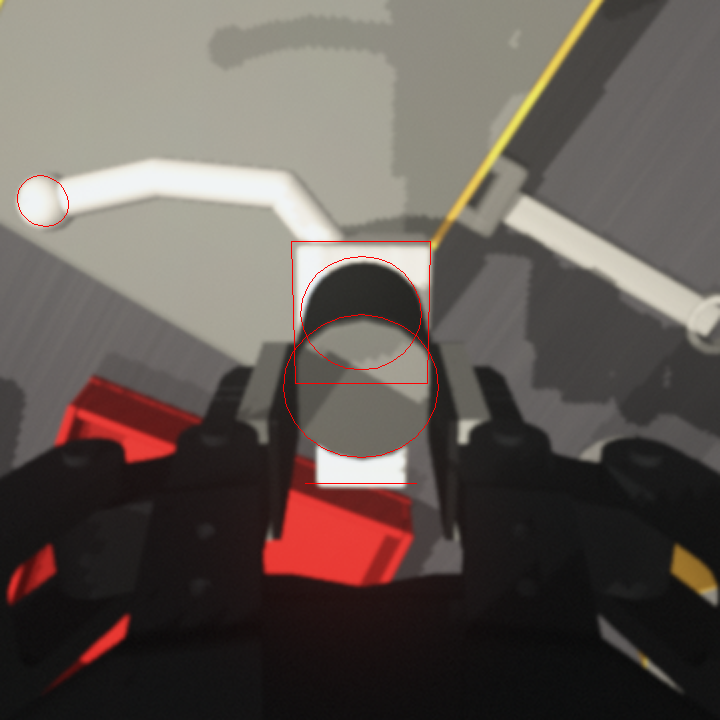

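play_rows(deltas=[[-0.01,0,0.009,0,0,0],[-0.03,0,0.027,0,0,0],[-0.06,0,0.054,0,0,0],[-0.095,0,0.085,0,0,0],[-0.13,0,0.117,0,0,0],[-0.165,0,0.149,0,0,0],[-0.2,0,0.18,0,0,0],[-0.23,0,0.208,0,0,0],[-0.247,0,0.224,0,0,0],[-0.2545,0,0.2295,0,0,0],[-0.2545,0,0.2295,0,0,0],[-0.2545,0,0.2295,0,0,0]])

```text
t: 5.45
tcp_pos: [0.6365, 0.29, 0.1754]
tool_rot: [0.62, -0.342, 0.341, -0.619]
force: [-0.2, 0.1, -2.9]
finger_gap: 0.318
```

```bash
python3 mv.py .6385 .2908 .045 32.3; python3 wov.py t5 L .6385 .2908 122.3 .145 top 60
cat > fk.py <<'E'
E
```

```text
t 5.45 tcp [0.6365 0.29   0.1754] jaw 32.3 q [ 2.690e-01  6.600e-01  1.252e+00 -1.000e-03  1.233e+00 -2.950e-01] F [-0.2  0.1 -2.9] gap 0.318
jaw target 32.3 dpos [0.0004 0.1304 0.0024] rot [ 0.0027 -0.      0.    ] deg 0.2
origin 0.6059574194209585 0.2702274345484917 pix [177 177]
```

View pics/t5.png

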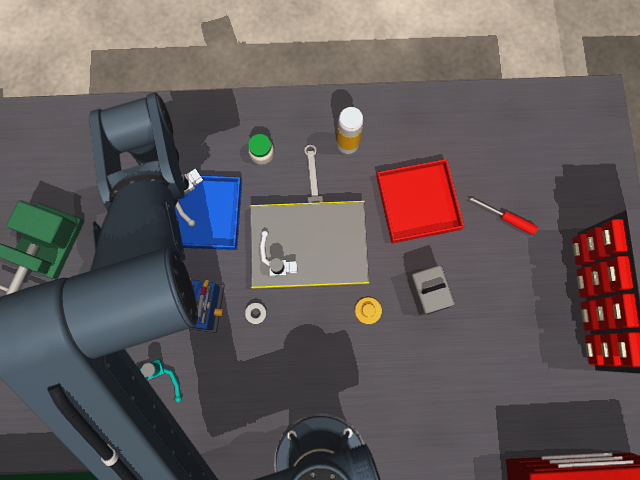

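Run:
```python
from h import *
cv2.imwrite('pics/s5.png',snapshot("side")[:,:,::-1])
```

```text
(no output)
```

View pics/s5.png

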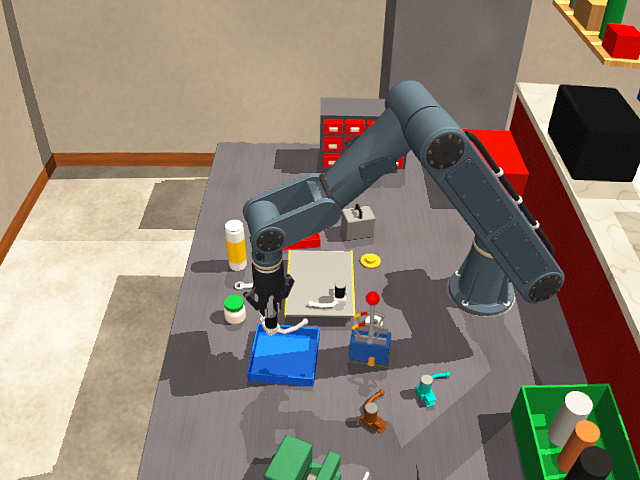

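play_rows(deltas=[[0,0.015,0.001,0,0,0],[0,0.04,0.001,0,0,0],[0,0.07,0.001,0,0,0],[0,0.1,0.001,0,0,0],[0,0.12,0.001,0,0,0],[0,0.13,0.001,0,0,0],[0,0.13,0.001,0,0,0],[0,0.13,0.001,0,0,0]])

```text
t: 6.35
tcp_pos: [0.639, 0.2913, 0.047]
tool_rot: [-0.619, 0.341, -0.342, 0.62]
force: [0.5, 0.3, -1.7]
finger_gap: 0.315
```

```bash
python3 mv.py .6385 .2908 .038 32.3; python3 wov.py w6 L .6385 .2908 122.3 .015 wrist 180
```

```text
t 6.35 tcp [0.639  0.2913 0.047 ] jaw 32.28 q [ 0.269  0.809  1.334 -0.     0.997 -0.294] F [ 0.5  0.3 -1.7] gap 0.315
jaw target 32.3 dpos [ 0.0002  0.009  -0.0007] rot [-0.0013 -0.0004  0.0004] deg 0.1
origin 0.6059574194209585 0.2702274345484917 pix [316 283]
```

View pics/w6.png

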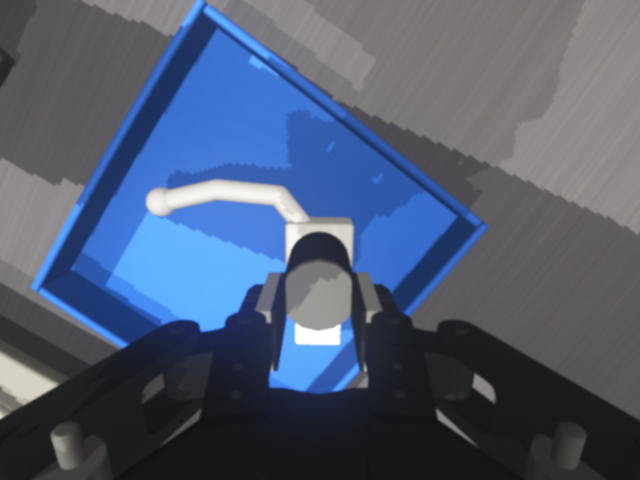

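play_rows(deltas=[[0,0.003,0,0,0,0],[0,0.006,0,0,0,0],[0,0.006,0,0,0,0]])

```text
t: 6.7
tcp_pos: [0.6381, 0.2916, 0.0405]
tool_rot: [0.619, -0.341, 0.341, -0.619]
force: [0.1, 0.6, -2.7]
finger_gap: 0.317
```

play_rows(deltas=[[0,0.001,0,0,0,0],[0,0.002,0,0,0,0],[0,0.002,0,0,0,0]])

```text
t: 7.0
tcp_pos: [0.6381, 0.2916, 0.0383]
tool_rot: [0.619, -0.341, 0.341, -0.619]
force: [0.5, -0.6, -1.7]
finger_gap: 0.315
```

play_rows(deltas=[[0,0.001,0,0,0,0],[0,0.001,0,0,0,0]])

```text
t: 7.2
tcp_pos: [0.6383, 0.2918, 0.038]
tool_rot: [-0.619, 0.341, -0.341, 0.62]
force: [-0.3, -0.2, 1.7]
finger_gap: 0.315
```

play_rows(deltas=[[0,0.001,0,0,0,0],[0,0.001,0,0,0,0]])

```text
t: 7.4
tcp_pos: [0.6384, 0.2919, 0.0379]
tool_rot: [-0.619, 0.341, -0.341, 0.62]
force: [-2.4, -0.3, 5.6]
finger_gap: 0.316
```

play_rows(deltas=[[0,-0.001,0,0,0,0],[0,-0.001,0,0,0,0],[0,-0.001,0,0,0,0],[0,-0.001,0,0,0,0]], gripper=0.06)

```text
t: 7.8
tcp_pos: [0.6383, 0.2915, 0.0372]
tool_rot: [0.619, -0.341, 0.341, -0.619]
force: [-0.3, -0.1, 0.2]
finger_gap: 0.698
```

play_rows(deltas=[[0,-0.01,0,0,0,0],[0,-0.03,0,0,0,0],[0,-0.06,0,0,0,0],[0,-0.1,0,0,0,0],[0,-0.13,0,0,0,0],[0,-0.15,0,0,0,0],[0,-0.15,0,0,0,0]], gripper=0.06)

```text
t: 8.5
tcp_pos: [0.6409, 0.2924, 0.1925]
tool_rot: [-0.617, 0.339, -0.343, 0.622]
force: [-0.2, -0.2, -0.1]
finger_gap: 0.705
```

```bash
python3 mv.py .4495 .084 .19 0; python3 wov.py w7 L .6385 .2915 122.3 .005 wrist 180
```

```text
t 8.5 tcp [0.6409 0.2924 0.1925] jaw 32.32 q [ 0.27   0.645  1.232  0.     1.256 -0.294] F [-0.2 -0.2 -0.1] gap 0.705
jaw target 0.0 dpos [ 7.380e-02  2.000e-04 -2.732e-01] rot [-9.400e-03  5.641e-01  1.000e-04] deg 32.3
origin 0.6059574194209585 0.27092743454849166 pix [313 209]
```

View pics/w7c.png

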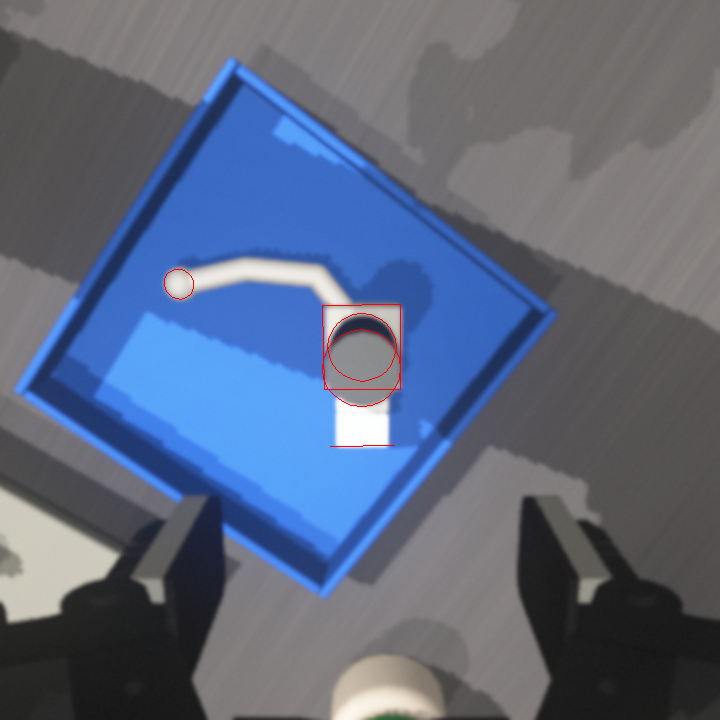

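play_rows(deltas=[[0.004,0,-0.013,0,0.03,0],[0.013,0,-0.048,0,0.1,0],[0.024,0,-0.09,0,0.19,0],[0.036,0,-0.135,0,0.28,0],[0.048,0,-0.18,0,0.37,0],[0.06,0,-0.222,0,0.46,0],[0.07,0,-0.258,0,0.54,0],[0.074,0,-0.273,0,0.564,0],[0.074,0,-0.273,0,0.564,0],[0.074,0,-0.273,0,0.564,0]], gripper=0.085)

```text
t: 9.55
tcp_pos: [0.4481, 0.0833, 0.1872]
tool_rot: [-0.5, 0.5, -0.5, 0.5]
force: [-0.4, -0.8, 1.1]
finger_gap: 1.0
```

```bash
python3 mv.py .4495 .084 .076 0; python3 wov.py w8 R .4495 .084 90 .045 wrist 130
```

```text
t 9.55 tcp [0.4481 0.0833 0.1872] jaw 0.01 q [-6.300e-02  3.250e-01  1.861e+00  1.000e-03  9.550e-01 -6.300e-02] F [-0.4 -0.8  1.1] gap 1.0
jaw target 0.0 dpos [-0.0006  0.1112  0.0013] rot [-0.0009  0.0002 -0.0005] deg 0.1
origin 0.488 0.084 pix [319 222]
```

View pics/w8c.png

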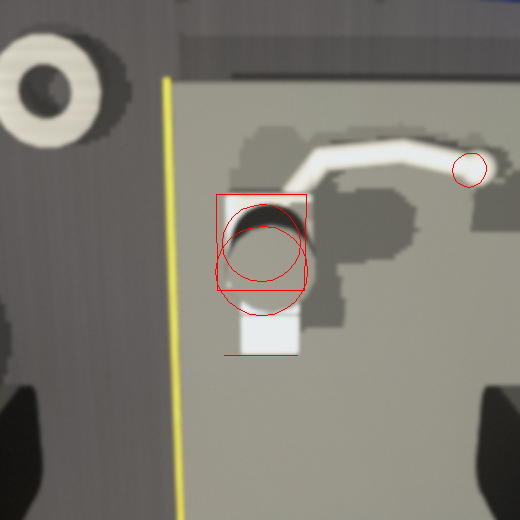

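play_rows(deltas=[[-0.001,0.02,0.005,0,0,0],[-0.001,0.05,0.005,0,0,0],[-0.001,0.08,0.005,0,0,0],[-0.001,0.1,0.005,0,0,0],[-0.001,0.111,0.005,0,0,0],[-0.001,0.111,0.005,0,0,0],[-0.001,0.111,0.005,0,0,0]])

```text
t: 10.3
tcp_pos: [0.453, 0.0845, 0.0766]
tool_rot: [-0.5, 0.5, -0.5, 0.5]
force: [0.0, 0.4, 0.2]
finger_gap: 0.993
```

```bash
python3 mv.py .453 .084 .076 0; python3 wov.py w9 R .453 .084 90 .045 wrist 180
```

```text
t 10.3 tcp [0.453  0.0845 0.0766] jaw 0.05 q [-0.059  0.531  1.953  0.     0.657 -0.06 ] F [0.  0.4 0.2] gap 0.993
jaw target 0.0 dpos [ 0.0005  0.0006 -0.    ] rot [-0.001   0.0009 -0.    ] deg 0.1
origin 0.4915 0.084 pix [317 284]
```

View pics/w9c.png

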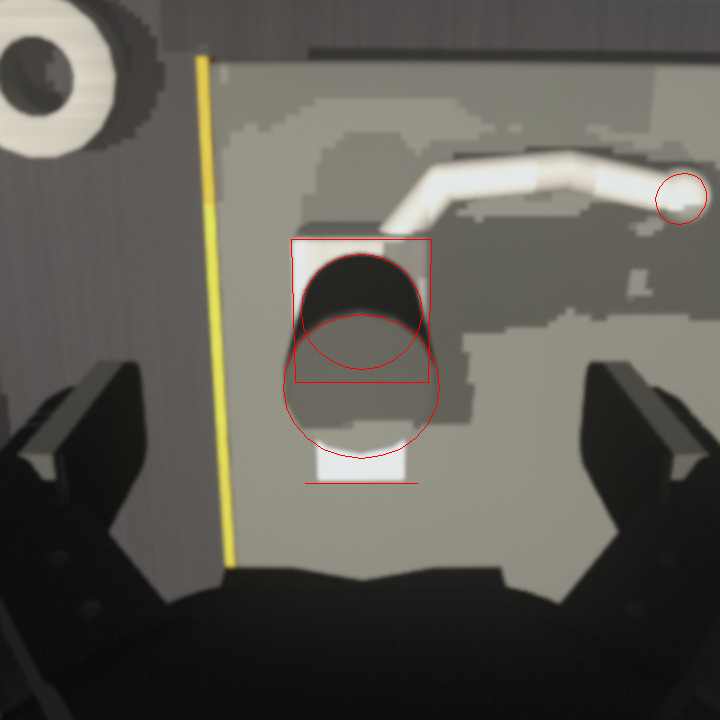

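play_rows(deltas=[[0,0,0,0,0,0],[0,0,0,0,0,0],[0,0,0,0,0,0],[0,0,0,0,0,0],[0,0,0,0,0,0],[0,0,0,0,0,0],[0,0,0,0,0,0],[0,0,0,0,0,0]], gripper=0.0, force=60)

```text
t: 11.15
tcp_pos: [0.4524, 0.084, 0.0774]
tool_rot: [0.5, -0.5, 0.5, -0.5]
force: [-0.6, -0.3, 7.0]
finger_gap: 0.316
```

play_rows(deltas=[[0,-0.005,0,0,0,0],[0,-0.015,0,0,0,0],[0,-0.03,0,0,0,0],[0,-0.055,0,0,0,0],[0,-0.08,0,0,0,0],[0,-0.1,0,0,0,0],[0,-0.11,0,0,0,0],[0,-0.11,0,0,0,0],[0,-0.11,0,0,0,0]])

```text
t: 12.05
tcp_pos: [0.4514, 0.0841, 0.186]
tool_rot: [-0.5, 0.5, -0.5, 0.5]
force: [-0.1, -0.2, -2.9]
finger_gap: 0.32
```

```bash
python3 mv.py .5735 -.270 .186 0; python3 wov.py w10 R .453 .084 90 .155 wrist 180
```

```text
t 12.05 tcp [0.4514 0.0841 0.186 ] jaw 0.0 q [-0.06   0.332  1.853 -0.     0.958 -0.06 ] F [-0.1 -0.2 -2.9] gap 0.32
jaw target 0.0 dpos [ 3.541e-01 -2.000e-04  1.221e-01] rot [ 0.0011  0.     -0.0001] deg 0.1
origin 0.4915 0.084 pix [321 284]
```

View pics/w10c.png

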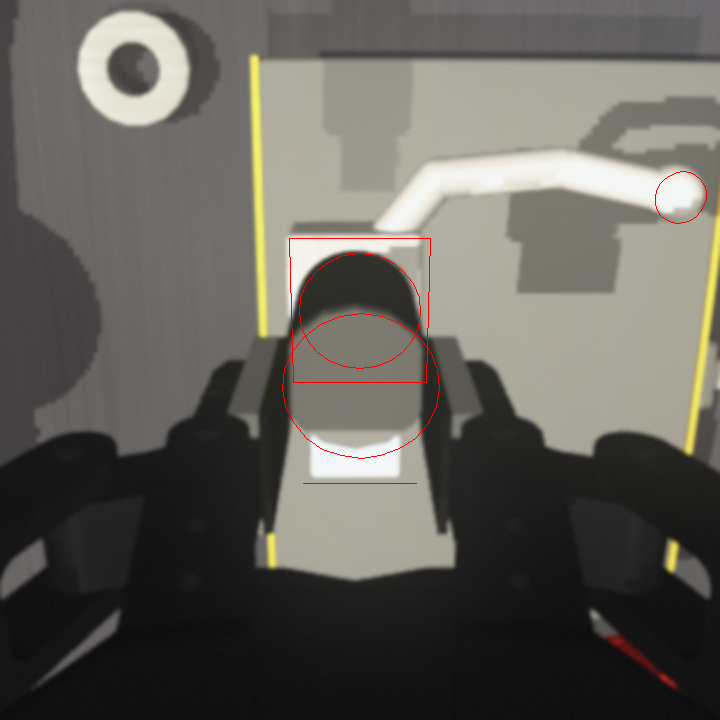

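play_rows(deltas=[[0.01,0,0.004,0,0,0],[0.035,0,0.012,0,0,0],[0.07,0,0.024,0,0,0],[0.11,0,0.038,0,0,0],[0.155,0,0.053,0,0,0],[0.2,0,0.069,0,0,0],[0.245,0,0.084,0,0,0],[0.285,0,0.098,0,0,0],[0.32,0,0.11,0,0,0],[0.343,0,0.118,0,0,0],[0.354,0,0.121,0,0,0],[0.354,0,0.121,0,0,0]])

```text
t: 13.3
tcp_pos: [0.5726, -0.2715, 0.185]
tool_rot: [-0.5, 0.501, -0.5, 0.499]
force: [-0.8, 0.4, -0.9]
finger_gap: 0.321
```

play_rows(deltas=[[0,0,0,0,0,0],[0,0.015,0,0,0,0],[0,0.04,0,0,0,0],[0,0.065,0,0,0,0],[0,0.08,0,0,0,0],[0,0.085,0,0,0,0],[0,0.085,0,0,0,0]])

```text
t: 14.0
tcp_pos: [0.5725, -0.2682, 0.1009]
tool_rot: [0.5, -0.5, 0.499, -0.5]
force: [-0.7, 0.2, -2.6]
finger_gap: 0.323
```

```bash
python3 mv.py .5735 -.270 .038 0; python3 wov.py w11 R .5735 -.270 90 .068 wrist 180
```

```text
t 14.0 tcp [ 0.5725 -0.2682  0.1009] jaw 0.09 q [-0.615  0.661  1.499  0.     0.984 -0.616] F [-0.7  0.2 -2.6] gap 0.323
jaw target 0.0 dpos [0.0019 0.0629 0.0011] rot [ 0.0018  0.0015 -0.0015] deg 0.2
origin 0.612 -0.27 pix [319 285]
```

View pics/w11.png

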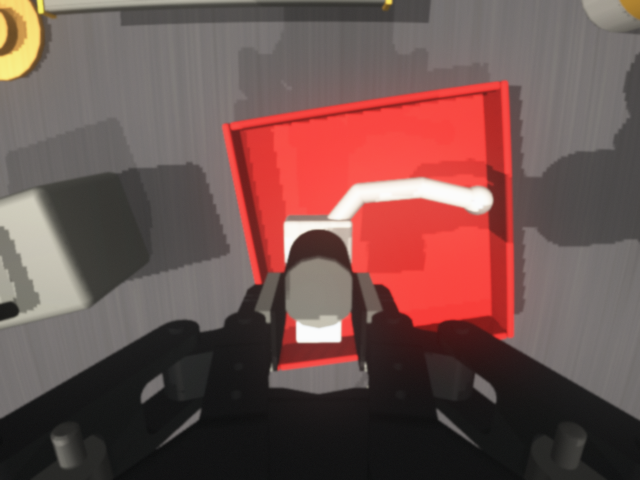

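play_rows(deltas=[[0,0.015,0,0,0,0],[0,0.035,0,0,0,0],[0,0.05,0,0,0,0],[0,0.056,0,0,0,0],[0,0.056,0,0,0,0],[0,0.056,0,0,0,0]])

```text
t: 14.65
tcp_pos: [0.5735, -0.2702, 0.0457]
tool_rot: [0.5, -0.5, 0.5, -0.5]
force: [0.6, -1.3, -1.9]
finger_gap: 0.323
```

```bash
python3 mv.py .5735 -.270 .038 0
python3 - <<'E'
from h import *
m=camera_model("wrist"); im=np.ascontiguousarray(snapshot("wrist")[:,:,::-1])
yw=np.radians(-8.8)
for cx,cy in [(.6121,-.2705)]:
  for hs,z in [(.09,.035),(.085,.005)]:
    c=np.array([[-hs,-hs],[hs,-hs],[hs,hs],[-hs,hs],[-hs,-hs]]); 
    for s,col in [(1,(0,255,0)),(-1,(255,255,0))]:
      R=np.array([[np.cos(yw*s),-np.sin(yw*s)],[np.sin(yw*s),np.cos(yw*s)]])
      P=np.c_[c@R.T+[cx,cy],np.full(5,z)]
      cv2.polylines(im,[proj(m,P).astype(int).reshape(-1,1,2)],False,col,1)
cv2.imwrite('pics/w12.png',im)
E
```

```text
t 14.65 tcp [ 0.5735 -0.2702  0.0457] jaw -0.0 q [-0.616  0.738  1.526  0.     0.876 -0.616] F [ 0.6 -1.3 -1.9] gap 0.323
jaw target 0.0 dpos [-0.0002  0.0077  0.    ] rot [-0.0007 -0.0001  0.0005] deg 0.0
```

View pics/w12.png

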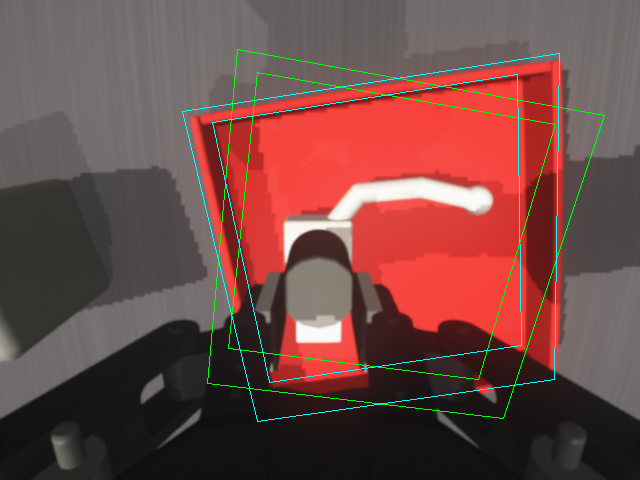

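play_rows(deltas=[[0.0015,0.002,0.001,0,0,0],[0.003,0.004,0.002,0,0,0],[0.003,0.005,0.002,0,0,0],[0.003,0.005,0.002,0,0,0]])

```text
t: 15.1
tcp_pos: [0.575, -0.273, 0.0403]
tool_rot: [-0.5, 0.5, -0.5, 0.5]
force: [0.9, 0.5, -2.8]
finger_gap: 0.32
```

play_rows(deltas=[[0,0.001,0,0,0,0],[0,0.002,0,0,0,0],[0,0.002,0,0,0,0]])

```text
t: 15.4
tcp_pos: [0.5749, -0.2728, 0.0382]
tool_rot: [-0.5, 0.5, -0.5, 0.5]
force: [0.2, 1.2, -2.5]
finger_gap: 0.323
```

play_rows(deltas=[[0,0.001,0,0,0,0],[0,0.001,0,0,0,0]])

```text
t: 15.6
tcp_pos: [0.5751, -0.2728, 0.0376]
tool_rot: [-0.5, 0.5, -0.5, 0.5]
force: [-0.3, -0.1, -1.0]
finger_gap: 0.321
```

play_rows(deltas=[[0,0.001,0,0,0,0],[0,0.001,0,0,0,0]])

```text
t: 15.8
tcp_pos: [0.5751, -0.2729, 0.0375]
tool_rot: [0.5, -0.5, 0.5, -0.5]
force: [-2.1, 1.4, 4.8]
finger_gap: 0.317
```

play_rows(deltas=[[0,0,0,0,0,0],[0,0,0,0,0,0]])

```text
t: 16.0
tcp_pos: [0.5752, -0.2728, 0.0375]
tool_rot: [0.5, -0.5, 0.5, -0.5]
force: [-1.4, 1.5, 5.2]
finger_gap: 0.321
```

Contact made. Releasing and backing off.

play_rows(deltas=[[0,-0.001,0,0,0,0],[0,-0.001,0,0,0,0],[0,-0.001,0,0,0,0],[0,-0.001,0,0,0,0]], gripper=0.06)

```text
t: 16.4
tcp_pos: [0.5751, -0.273, 0.0372]
tool_rot: [0.5, -0.5, 0.5, -0.5]
force: [0.4, 0.9, 0.6]
finger_gap: 0.705
```

play_rows(deltas=[[0,-0.01,0,0,0,0],[0,-0.03,0,0,0,0],[0,-0.06,0,0,0,0],[0,-0.1,0,0,0,0],[0,-0.14,0,0,0,0],[0,-0.18,0,0,0,0],[0,-0.21,0,0,0,0],[0,-0.23,0,0,0,0],[0,-0.23,0,0,0,0],[0,-0.23,0,0,0,0]])

```text
t: 17.4
tcp_pos: [0.5747, -0.2727, 0.2675]
tool_rot: [0.5, -0.5, 0.5, -0.5]
force: [-1.4, -0.2, -0.9]
finger_gap: 0.704
```

```bash
python3 mv.py; python3 wov.py w13 R .575 -.273 90 .005 wrist 180
python3 - <<'E'
from h import *
cv2.imwrite('pics/t13.png',snapshot("top")[:,:,::-1]); im=snapshot("side")[:,:,::-1]
cv2.imwrite('pics/s13.png',cv2.resize(im[180:400,220:440],None,fx=2.7,fy=2.7,interpolation=cv2.INTER_CUBIC))
cv2.imwrite('pics/s13f.png',im)
E
```

```text
t 17.4 tcp [ 0.5747 -0.2727  0.2675] jaw 0.0 q [-0.618  0.482  1.326 -0.     1.334 -0.618] F [-1.4 -0.2 -0.9] gap 0.704
origin 0.6134999999999999 -0.273 pix [318 196]
```

View pics/w13c.png

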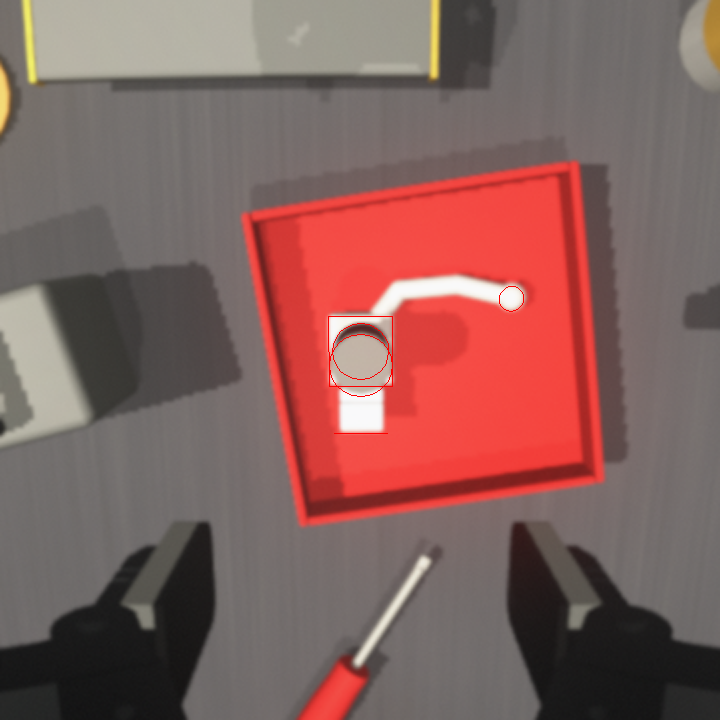

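View pics/t13.png

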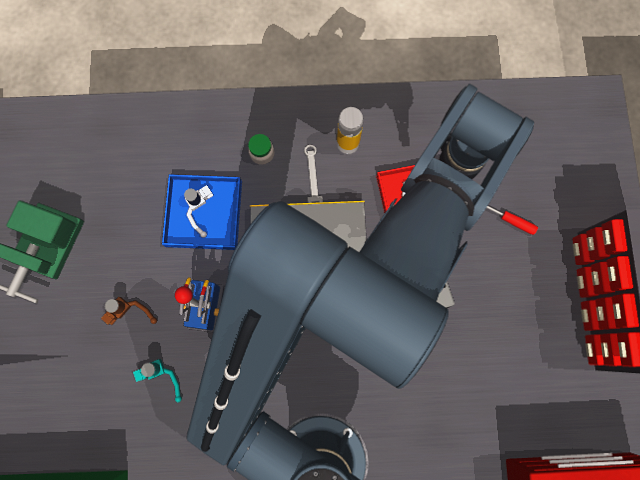

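View pics/s13.png

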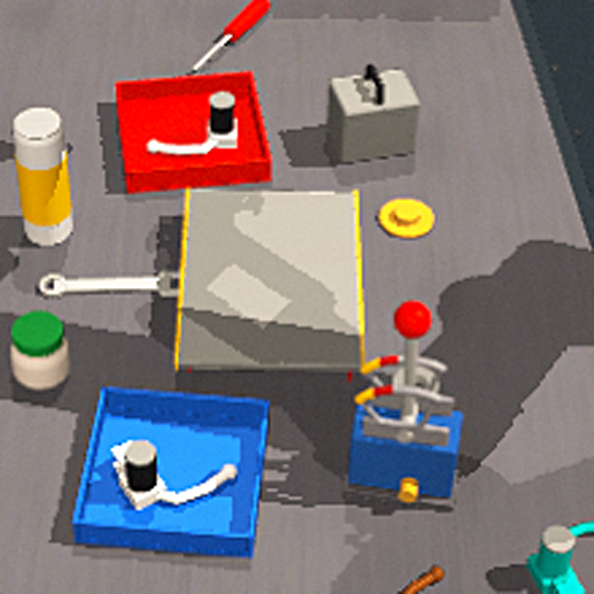

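Run:
```python
from h import *
T=camera_model("top");S=camera_model("side")
def ball(fn,box):
    im=cv2.imread(fn); x0,y0,x1,y1=box; h=cv2.cvtColor(im[y0:y1,x0:x1],cv2.COLOR_BGR2HSV)
    m=(((h[...,0]<6)|(h[...,0]>174))&(h[...,1]>150)&(h[...,2]>70)).astype(np.uint8)
    n,l,st,c=cv2.connectedComponentsWithStats(m); k=1+np.argmax(st[1:,4]); print(st[k]); return c[k]+[x0,y0]
for a,b in [("pics/top0.png","pics/side0.png"),("pics/t13.png","pics/s13f.png")]:
    u=ball(a,(165,275,205,318)); v=ball(b,(355,285,390,312)); print(u,v,tri(T,u,S,v))
f=lambda c,s=7:[(c[0]+.5)/s-.5+160,(c[1]+.5)/s-.5+260]
P=np.array([f(p) for p in [(395,505),(450,170)]]); w=atz(T,P,.004); print("foot R",w,np.linalg.norm(w[1]-w[0]),np.degrees(np.arctan2(*(w[1]-w[0])[[1,0]])))
for a,b,z in [((170,460),(222,142),.07),((372,488),(418,175),.06)]:
    w=atz(T,[f(a),f(b)],z); print(w,np.linalg.norm(w[1]-w[0]),np.degrees(np.arctan2(*(w[1]-w[0])[[1,0]])))
w=atz(T,[f((165,480)),f((395,505))],.004); print("near edge",w,np.linalg.norm(w[1]-w[0]),np.degrees(np.arctan2(*(w[1]-w[0])[[1,0]])))
im=cv2.imread('pics/t13.png'); cv2.imwrite('pics/c13.png',cv2.resize(im[265:340,160:235],None,fx=8,fy=8,interpolation=cv2.INTER_CUBIC))
```

```text
[ 10   9  18  20 254]
[ 11   6  14  14 163]
[183.23228346 294.43700787] [372.4601227  297.72392638] (array([0.37602148, 0.26462795, 0.24193572]), np.float64(0.0015938198328502564))
[ 10   9  18  20 252]
[ 11   6  14  14 153]
[183.16269841 294.43650794] [372.52287582 297.80392157] (array([0.37595072, 0.264805  , 0.24185246]), np.float64(0.0014191439029265676))
foot R [[0.30717591 0.24155778 0.004     ]
 [0.42298589 0.22184783 0.004     ]] 0.11747524495270206 -9.658743339631357
[[0.3221125  0.30395818 0.07      ]
 [0.42726204 0.28735383 0.07      ]] 0.10645247651760237 -8.973576475304965
[[0.31083901 0.23900898 0.06      ]
 [0.41480556 0.22328164 0.06      ]] 0.10514938454577148 -8.602092229256742
near edge [[0.31879866 0.32136843 0.004     ]
 [0.30717591 0.24155778 0.004     ]] 0.08065251792624825 -98.28567793631775
```

View pics/c13.png

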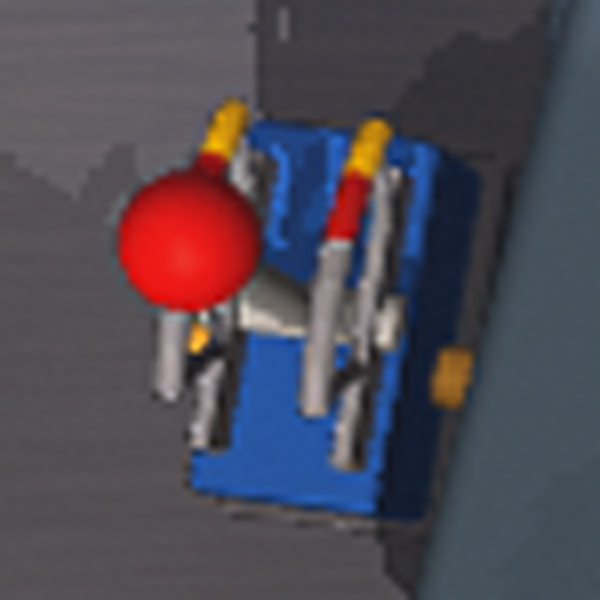

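```bash
python3 mv.py .376 .2648 .31 81
```

```text
t 17.55 tcp [ 0.5741 -0.2722  0.2654] jaw -0.0 q [-0.618  0.484  1.327 -0.     1.334 -0.618] F [ 0.2 -1.  -0.1] gap 0.702
jaw target 81.0 dpos [-0.5371 -0.0427 -0.1982] rot [ 1.1000e-03 -1.4138e+00 -4.1000e-03] deg 81.0
```

play_rows(deltas=[[-0.015,-0.015,-0.005,0,-0.04,0],[-0.045,-0.03,-0.016,0,-0.12,0],[-0.085,-0.043,-0.031,0,-0.23,0],[-0.128,-0.043,-0.047,0,-0.35,0],[-0.171,-0.043,-0.063,0,-0.47,0],[-0.214,-0.043,-0.079,0,-0.59,0],[-0.257,-0.043,-0.095,0,-0.71,0],[-0.3,-0.043,-0.111,0,-0.83,0],[-0.343,-0.043,-0.127,0,-0.95,0],[-0.386,-0.043,-0.143,0,-1.07,0],[-0.42,-0.043,-0.155,0,-1.18,0],[-0.445,-0.043,-0.164,0,-1.28,0]], gripper=0.085)

```text
t: 18.75
tcp_pos: [0.4087, 0.1745, 0.3108]
tool_rot: [-0.7, 0.1, -0.099, 0.7]
force: [-1.0, -0.3, -0.1]
finger_gap: 0.996
```

play_rows(deltas=[[0,0,0,0,0,0],[0,0,0,0,0,0]])

```text
t: 18.95
tcp_pos: [0.4103, 0.1726, 0.3107]
tool_rot: [0.7, -0.102, 0.102, -0.7]
force: [-0.2, 0.9, 0.4]
finger_gap: 0.999
```

```bash
python3 mv.py .376 .2648 .31 81
```

```text
t 18.95 tcp [0.4103 0.1726 0.3107] jaw 73.45 q [ 0.146  0.149  1.707 -0.     1.285 -1.135] F [-0.2  0.9  0.4] gap 0.999
jaw target 81.0 dpos [-0.0591  0.0007  0.0786] rot [ 0.0003 -0.1317  0.0002] deg 7.5
```

play_rows(deltas=[[-0.012,0,0.015,0,-0.03,0],[-0.03,0,0.04,0,-0.07,0],[-0.05,0,0.066,0,-0.11,0],[-0.059,0,0.0785,0,-0.13,0],[-0.059,0,0.0785,0,-0.13,0],[-0.059,0,0.0785,0,-0.13,0]])

```text
t: 19.55
tcp_pos: [0.3775, 0.2633, 0.3104]
tool_rot: [0.705, -0.057, 0.057, -0.705]
force: [0.8, 0.6, -0.6]
finger_gap: 0.997
```

```bash
python3 mv.py .376 .2648 .226 81
python3 - <<'E'
from h import *
m=camera_model("wrist"); im=np.ascontiguousarray(snapshot("wrist")[:,:,::-1])
a=np.linspace(0,6.3,30); q=proj(m,np.c_[.376+.018*np.cos(a),.2648+.018*np.sin(a),0*a+.24]); print(proj(m,[[.376,.2648,.24]]))
h=cv2.cvtColor(im,cv2.COLOR_BGR2HSV); mk=(((h[...,0]<6)|(h[...,0]>174))&(h[...,1]>150)&(h[...,2]>70)).astype(np.uint8)
n,l,st,c=cv2.connectedComponentsWithStats(mk); k=1+np.argmax(st[1:,4]); print(st[k],c[k]); print("knob world at z.24",atz(m,[c[k]],.24))
cv2.polylines(im,[q.astype(int).reshape(-1,1,2)],False,(0,255,0),1); cv2.imwrite('pics/w14.png',im)
E
```

```text
t 19.55 tcp [0.3775 0.2633 0.3104] jaw 80.72 q [ 3.660e-01  1.740e-01  1.676e+00 -1.000e-03  1.291e+00 -1.043e+00] F [ 0.8  0.6 -0.6] gap 0.997
jaw target 81.0 dpos [-0.0018  0.0844  0.0013] rot [ 0.0008 -0.0048  0.0003] deg 0.3
[[320.24289544 228.57545403]]
[ 294  205   52   52 2103] [319.7998098  230.90775083]
knob world at z.24 [[0.37755875 0.26424287 0.24      ]]
```

View pics/w14.png

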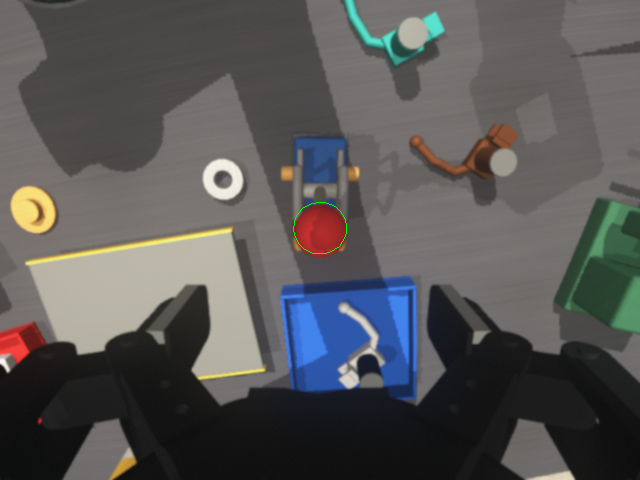

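play_rows(deltas=[[0,0.015,0.001,0,0,0],[0,0.04,0.001,0,0,0],[0,0.065,0.001,0,0,0],[0,0.08,0.001,0,0,0],[0,0.084,0.001,0,0,0],[0,0.084,0.001,0,0,0]])

```text
t: 20.2
tcp_pos: [0.3776, 0.2643, 0.2261]
tool_rot: [0.705, -0.058, 0.057, -0.705]
force: [-0.1, -0.4, -0.3]
finger_gap: 0.991
```

play_rows(deltas=[[0,0,0,0,0,0],[0,0,0,0,0,0],[0,0,0,0,0,0],[0,0,0,0,0,0],[0,0,0,0,0,0],[0,0,0,0,0,0],[0,0,0,0,0,0]], gripper=0.0, force=40)

```text
t: 20.9
tcp_pos: [0.3795, 0.2656, 0.229]
tool_rot: [-0.704, 0.054, -0.059, 0.705]
force: [-1.5, -1.9, 13.3]
finger_gap: -0.003
```

```bash
python3 mv.py .376 .2648 .226 81
python3 - <<'E'
from h import *
im=np.ascontiguousarray(snapshot("wrist")[:,:,::-1])
cv2.imwrite('pics/w15.png',im)
h=.14
for th in np.arange(.05,.76,.05): print(th.round(2), (h*(np.sin(th)-np.sin(.04))).round(4), (h*(np.cos(.04)-np.cos(th))).round(4))
E
```

```text
t 20.9 tcp [0.3795 0.2656 0.229 ] jaw 80.82 q [ 3.700e-01  2.710e-01  1.795e+00 -1.000e-03  1.069e+00 -1.040e+00] F [-1.5 -1.9 13.3] gap -0.003
jaw target 81.0 dpos [-0.0033  0.0029 -0.0013] rot [-0.0018 -0.0031  0.0057] deg 0.4
0.05 0.0014 0.0001
0.1 0.0084 0.0006
0.15 0.0153 0.0015
0.2 0.0222 0.0027
0.25 0.029 0.0042
0.3 0.0358 0.0061
0.35 0.0424 0.0084
0.4 0.0489 0.0109
0.45 0.0553 0.0138
0.5 0.0615 0.017
0.55 0.0676 0.0205
0.6 0.0735 0.0243
0.65 0.0791 0.0284
0.7 0.0846 0.0328
0.75 0.0898 0.0375
```

View pics/w15.png

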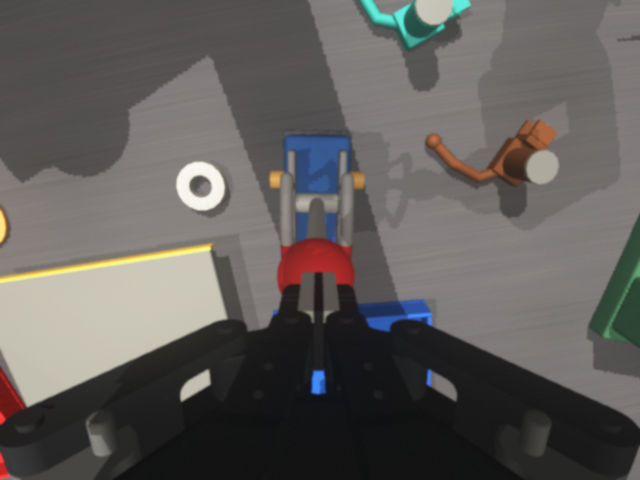

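Run:
```python
from h import *
t=snapshot("top")[:,:,::-1]; s=snapshot("side")[:,:,::-1]
cv2.imwrite('pics/t16.png',t);cv2.imwrite('pics/s16.png',cv2.resize(s[220:370,300:450],None,fx=4,fy=4,interpolation=cv2.INTER_CUBIC))
m=camera_model("wrist")
for th in [-.35,-.2,-.1,0,.04,.1]:
    P=np.array([.3705,.2663,.1])+.14*np.array([.988*np.sin(th),-.156*np.sin(th),np.cos(th)]); print(th,proj(m,[P]))
```

```text
-0.35 [[316.38012691 150.23435679]]
-0.2 [[316.60766066 197.21195494]]
-0.1 [[316.77319062 228.54967586]]
0 [[316.94227874 258.53897637]]
0.04 [[317.0094613 269.9254256]]
0.1 [[317.1085508  286.18023121]]
```

View pics/s16.png

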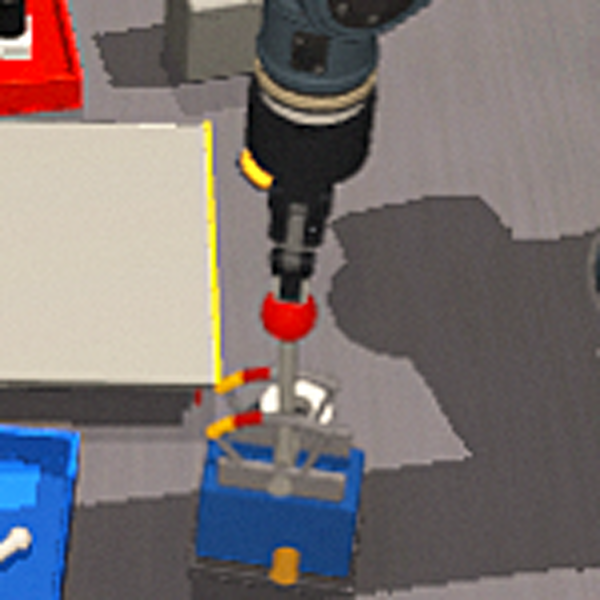

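```bash
python3 mv.py
python3 - <<'E'
from h import *
m=camera_model("wrist");s=sense()
R=__import__('scipy.spatial.transform',fromlist=['Rotation']).Rotation.from_quat(s["tool_rot"])
for d in [0,-.01,-.02,-.03,-.04]: print(d,proj(m,[s["tcp_pos"]+R.apply([0,d,0])]))
E
python3 - <<'E'
import cv2
im=cv2.imread('pics/w15.png'); cv2.imwrite('pics/w15c.png',cv2.resize(im[180:400,230:410],None,fx=3,fy=3))
E
```

```text
t 21.05 tcp [0.3795 0.2655 0.229 ] jaw 80.82 q [ 0.37   0.271  1.795 -0.002  1.069 -1.04 ] F [ 0.1 -1.7 12.3] gap -0.002
0 [[318.40651067 268.21913959]]
-0.01 [[318.42186008 275.8672057 ]]
-0.02 [[318.43900779 284.41727065]]
-0.03 [[318.45828491 294.03665932]]
-0.04 [[318.48010767 304.93609422]]
```

View pics/w15c.png

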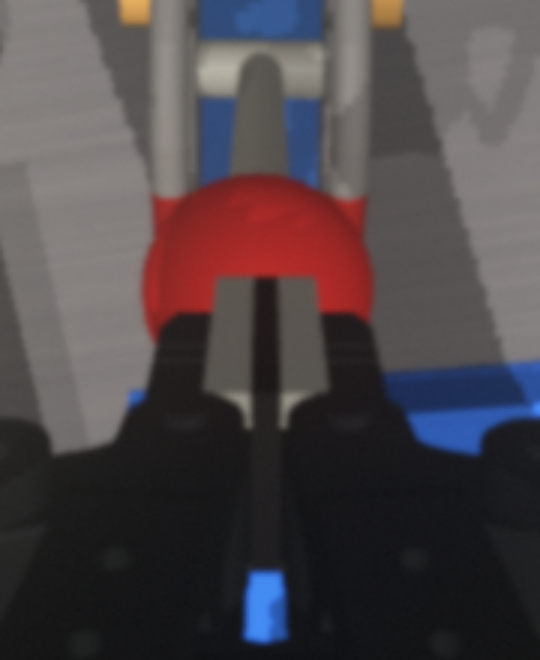

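Run:
```python
from h import *
from scipy.spatial.transform import Rotation
m=camera_model("wrist");s=sense();R=Rotation.from_quat(s["tool_rot"])
T=np.array(m["camera_from_world"]); c=-T[:3,:3].T@T[:3,3]; print("cam in tool",R.inv().apply(c-s["tcp_pos"]),"view dir tool",R.inv().apply(-T[2,:3]), "img up tool",R.inv().apply(T[1,:3]))
t=cv2.imread('pics/t16.png'); cv2.imwrite('pics/t16c.png',cv2.resize(t[250:350,140:260],None,fx=5,fy=5))
```

```text
cam in tool [-6.47475562e-02 -1.70572979e-01 -6.64382764e-05] view dir tool [ 2.57764957e-01  9.66207629e-01 -2.10884485e-04] img up tool [-0.96620709  0.25776504  0.00102266]
```

View pics/t16c.png

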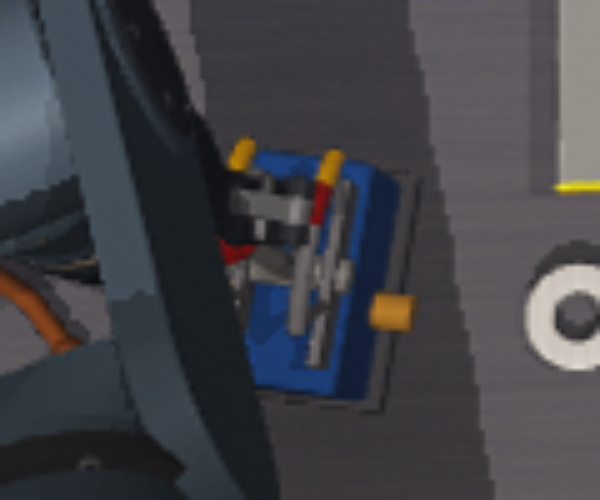

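play_rows(deltas=[[0,0,0,0,0,0],[0,0,0,0,0,0],[0,0,0,0,0,0],[0,0,0,0,0,0],[0,0,0,0,0,0]], gripper=0.085)

```text
t: 21.55
tcp_pos: [0.3768, 0.265, 0.226]
tool_rot: [0.705, -0.057, 0.056, -0.705]
force: [0.1, -0.1, -0.0]
finger_gap: 0.848
```

```bash
python3 mv.py .376 .2648 .226 81
python3 - <<'E'
from h import *
m=camera_model("wrist"); im=np.ascontiguousarray(snapshot("wrist")[:,:,::-1])
h=cv2.cvtColor(im,cv2.COLOR_BGR2HSV); mk=(((h[...,0]<6)|(h[...,0]>174))&(h[...,1]>150)&(h[...,2]>70)).astype(np.uint8)
n,l,st,c=cv2.connectedComponentsWithStats(mk); k=1+np.argmax(st[1:,4]); print(st[k],c[k]); print("knob world at z.24",atz(m,[c[k]],.24))
a=np.linspace(0,6.3,30)
cv2.imwrite('pics/w17.png',im)
E
```

```text
t 21.55 tcp [0.3768 0.265  0.226 ] jaw 80.79 q [ 0.37   0.275  1.8   -0.     1.068 -1.04 ] F [ 0.1 -0.1 -0. ] gap 0.848
jaw target 81.0 dpos [-0.0008  0.     -0.0003] rot [ 0.0006 -0.0037 -0.001 ] deg 0.2
[ 280  246   77   77 4811] [317.60444814 282.89295365]
knob world at z.24 [[0.37858645 0.2643399  0.24      ]]
```

View pics/w17.png

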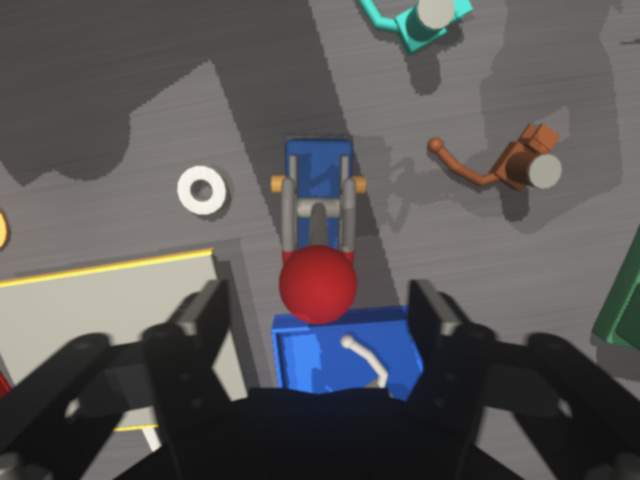

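play_rows(deltas=[[0.001,0.01,0,0,0,0],[0.001,0.019,0,0,0,0],[0.001,0.019,0,0,0,0],[0.001,0.019,0,0,0,0]], gripper=0.085)

```text
t: 22.0
tcp_pos: [0.3778, 0.2649, 0.2068]
tool_rot: [0.705, -0.057, 0.056, -0.705]
force: [-0.5, -0.8, -0.2]
finger_gap: 0.994
```

play_rows(deltas=[[0,0,0,0,0,0],[0,0,0,0,0,0],[0,0,0,0,0,0],[0,0,0,0,0,0],[0,0,0,0,0,0],[0,0,0,0,0,0],[0,0,0,0,0,0]], gripper=0.02, force=40)

```text
t: 22.7
tcp_pos: [0.3784, 0.2644, 0.2081]
tool_rot: [0.705, -0.056, 0.057, -0.704]
force: [-0.6, -3.0, 4.7]
finger_gap: 0.395
```

```bash
python3 mv.py
python3 - <<'E'
from h import *
im=np.ascontiguousarray(snapshot("wrist")[:,:,::-1])
cv2.imwrite('pics/w18.png',im)
E
```

```text
t 22.7 tcp [0.3784 0.2644 0.2081] jaw 80.82 q [ 0.368  0.301  1.822 -0.002  1.019 -1.042] F [-0.6 -3.   4.7] gap 0.395
```

View pics/w18.png

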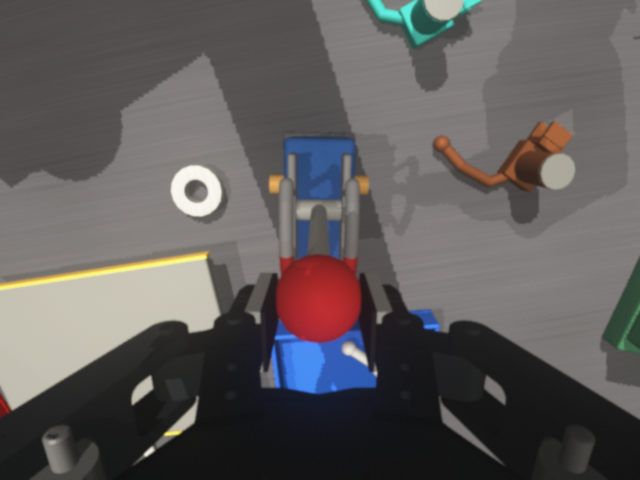

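play_rows(deltas=[[0.002,0,0,0,0,0],[0.0084,0.0006,0,0,0,0],[0.0153,0.0015,0,0,0,0],[0.0222,0.0027,0,0,0,0],[0.0222,0.0027,0,0,0,0]], gripper=0.02, force=60)

```text
t: 23.25
tcp_pos: [0.4029, 0.2603, 0.2057]
tool_rot: [0.706, -0.052, 0.057, -0.704]
force: [2.1, -4.6, 2.9]
finger_gap: 0.381
```

play_rows(deltas=[[0.0068,0.0015,0,0,0,0],[0.0136,0.0034,0,0,0,0],[0.0202,0.0057,0,0,0,0],[0.0202,0.0057,0,0,0,0]])

```text
t: 23.65
tcp_pos: [0.4261, 0.2576, 0.2014]
tool_rot: [-0.705, 0.052, -0.061, 0.705]
force: [3.5, -1.5, 2.4]
finger_gap: 0.233
```

```bash
python3 mv.py
python3 - <<'E'
from h import *
m=camera_model("wrist");im=np.ascontiguousarray(snapshot("wrist")[:,:,::-1])
cv2.imwrite('pics/w19.png',im)
for th in [.2,.25,.3,.35,.4]:
    P=np.array([.3705,.2663,.1])+.14*np.array([.988*np.sin(th),-.156*np.sin(th),np.cos(th)]); print(th,proj(m,[P]))
E
```

```text
t 23.65 tcp [0.4261 0.2576 0.2014] jaw 80.83 q [ 0.322  0.355  1.755 -0.005  1.02  -1.086] F [ 3.5 -1.5  2.4] gap 0.233
0.2 [[318.11096995 232.58796721]]
0.25 [[318.18719135 248.45666513]]
0.3 [[318.25746989 263.07686605]]
0.35 [[318.321619   276.41106372]]
0.4 [[318.37957869 288.44810352]]
```

View pics/w19.png

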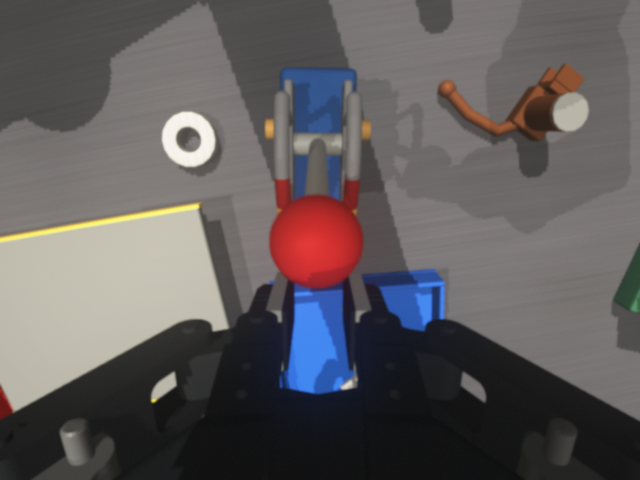

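play_rows(deltas=[[0,0,0,0,0,0],[0,0,0,0,0,0],[0,0,0,0,0,0],[0,-0.02,0,0,0,0],[0,-0.06,0,0,0,0],[0,-0.09,0,0,0,0],[0,-0.1,0,0,0,0]], gripper=0.085)

```text
t: 24.4
tcp_pos: [0.4212, 0.2591, 0.3018]
tool_rot: [-0.704, 0.055, -0.058, 0.706]
force: [-0.3, -0.5, 0.2]
finger_gap: 0.994
```

play_rows(deltas=[[-0.02,0,0,0,0,0],[-0.05,0,0,0,0,0],[-0.065,0,0,0,0,0],[-0.065,0,0,0,0,0],[-0.065,0,0,0,0,0],[-0.065,0,0,0,0,0]], gripper=0.02)

```text
t: 25.0
tcp_pos: [0.3571, 0.2687, 0.2989]
tool_rot: [-0.705, 0.057, -0.057, 0.705]
force: [0.4, 0.3, 0.3]
finger_gap: 0.23
```

```bash
cat > knob.py <<'E'
from h import *
import sys
m=camera_model("wrist"); im=np.ascontiguousarray(snapshot("wrist")[:,:,::-1])
h=cv2.cvtColor(im,cv2.COLOR_BGR2HSV); mk=(((h[...,0]<6)|(h[...,0]>174))&(h[...,1]>150)&(h[...,2]>70)).astype(np.uint8)
n,l,st,c=cv2.connectedComponentsWithStats(mk); k=1+np.argmax(st[1:,4]); print(st[k],c[k])
ths=np.arange(-.4,.8,.01); P=np.array([.3715,.2658,.1])+.14*np.c_[.988*np.sin(ths),-.156*np.sin(ths),np.cos(ths)]
d=np.linalg.norm(proj(m,P)-c[k],axis=1); i=d.argmin(); print("theta",ths[i],"resid px",d[i],"knob",P[i])
cv2.imwrite(sys.argv[1],im)
E
python3 mv.py; python3 knob.py pics/w20.png
```

```text
t 25.0 tcp [0.3571 0.2687 0.2989] jaw 80.77 q [ 0.394  0.164  1.723 -0.     1.254 -1.015] F [0.4 0.3 0.3] gap 0.23
[   0  339   59   63 2102] [ 27.27164605 368.72740247]
theta 0.800000000000001 resid px 291.39546097794926 knob [0.47072469 0.25013294 0.19753894]
```

View pics/w20.png

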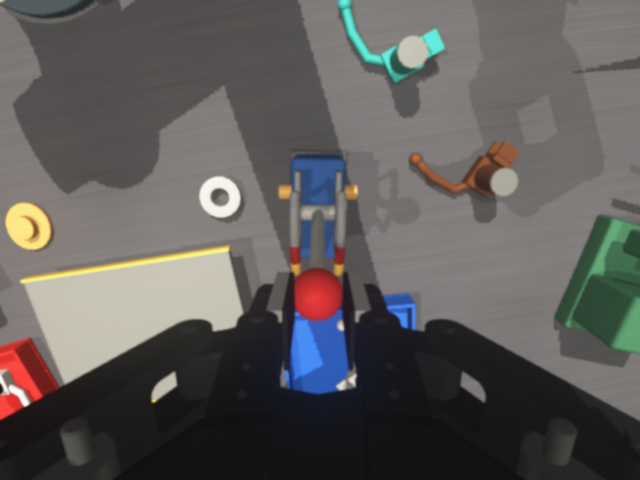

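```bash
sed -i 's/^n,l,st,c=/mk[:,:260]=0;mk[:,385:]=0\nn,l,st,c=/' knob.py; python3 knob.py pics/w21.png; python3 mv.py
```

```text
[ 294  269   49   51 2012] [317.14562624 293.77534791]
theta 0.2000000000000005 resid px 0.8679761438326421 knob [0.39897994 0.26146106 0.23720932]
t 25.1 tcp [0.357  0.2686 0.2989] jaw 80.75 q [ 0.394  0.164  1.723 -0.     1.254 -1.015] F [ 0.1 -0.3 -0.4] gap 0.238
```

play_rows(deltas=[[0,0.02,0,0,0,0],[0,0.05,0,0,0,0],[0,0.075,0,0,0,0],[0,0.084,0,0,0,0],[0.007,0.084,0,0,0,0],[0.012,0.084,0,0,0,0],[0.012,0.084,0,0,0,0]])

```text
t: 25.8
tcp_pos: [0.3702, 0.2672, 0.2163]
tool_rot: [-0.704, 0.056, -0.058, 0.705]
force: [1.0, 0.1, 0.8]
finger_gap: 0.231
```

```bash
python3 mv.py; python3 knob.py pics/w22.png
```

```text
t 25.8 tcp [0.3702 0.2672 0.2163] jaw 80.74 q [ 0.38   0.28   1.825 -0.     1.032 -1.03 ] F [1.  0.1 0.8] gap 0.231
[ 287  305   62   79 3874] [317.27181208 344.59550852]
theta 0.2000000000000005 resid px 1.0410307260401717 knob [0.39897994 0.26146106 0.23720932]
```

View pics/w22.png

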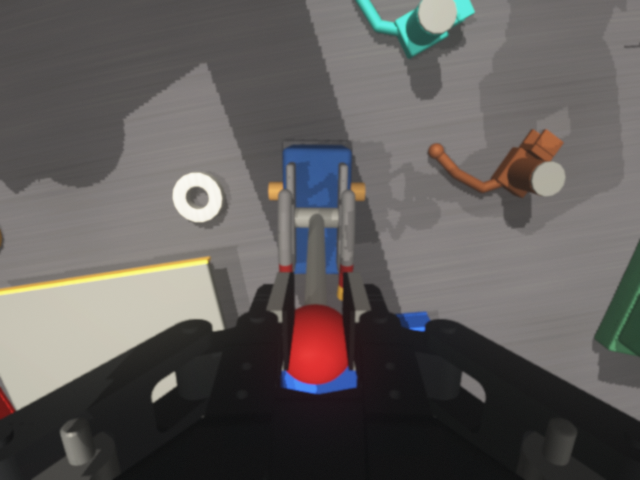

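play_rows(deltas=[[0.005,0,0,0,0,0],[0.01,0.002,0,0,0,0],[0.015,0.003,0,0,0,0],[0.02,0.005,0,0,0,0],[0.025,0.006,0,0,0,0]])

```text
t: 26.35
tcp_pos: [0.3901, 0.2626, 0.2092]
tool_rot: [0.705, -0.059, 0.055, -0.705]
force: [-12.5, 2.5, 15.4]
finger_gap: 0.233
```

```bash
python3 mv.py; python3 knob.py pics/w23.png
```

```text
t 26.35 tcp [0.3901 0.2626 0.2092] jaw 80.73 q [ 0.353  0.314  1.797  0.003  1.037 -1.058] F [-12.5   2.5  15.4] gap 0.233
[ 288  295   61   81 3941] [317.99974626 335.85790409]
theta 0.3000000000000006 resid px 1.3541575100224574 knob [0.41237635 0.25934584 0.23374711]
```

View pics/w23.png

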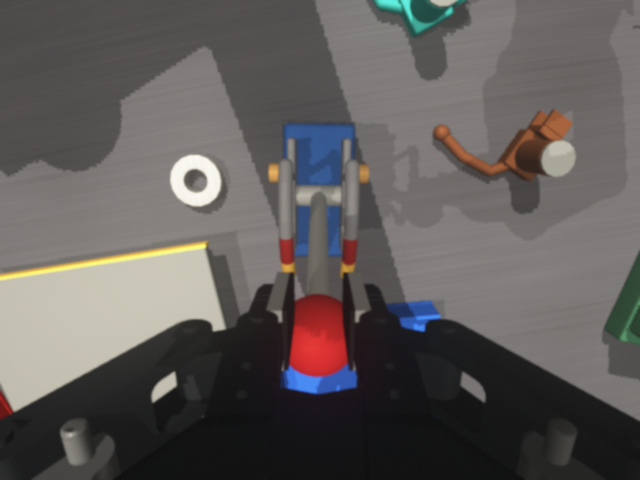

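play_rows(deltas=[[0.005,0,0,0,0,0],[0.01,0.001,0,0,0,0],[0.015,0.003,0,0,0,0]])

```text
t: 26.7
tcp_pos: [0.3962, 0.2609, 0.2066]
tool_rot: [0.705, -0.065, 0.049, -0.704]
force: [-27.8, 3.7, 35.1]
finger_gap: 0.23
```

```bash
python3 mv.py; python3 knob.py pics/w24.png
```

```text
t 26.7 tcp [0.3962 0.2609 0.2066] jaw 80.72 q [ 0.34   0.329  1.781  0.01   1.053 -1.074] F [-27.8   3.7  35.1] gap 0.23
[ 289  293   60   81 3988] [318.38264794 333.96313942]
theta 0.34000000000000064 resid px 2.603822789562879 knob [0.41762793 0.25851664 0.23198565]
```

play_rows(deltas=[[0,0,0,0,0,0],[0,0,0,0,0,0]])

```text
t: 26.95
tcp_pos: [0.3962, 0.2605, 0.2066]
tool_rot: [0.705, -0.065, 0.049, -0.704]
force: [-23.4, 3.2, 25.3]
finger_gap: 0.235
```

```bash
python3 - <<'E'
from h import *
s=sense(); print(s["force"],s["ft_torque"],s["tcp_pos"])
im=snapshot("side")[:,:,::-1]; cv2.imwrite('pics/s25.png',cv2.resize(im[220:370,300:450],None,fx=4,fy=4,interpolation=cv2.INTER_CUBIC))
E
python3 knob.py pics/w25.png
```

```text
[-23.42186739   3.16242644  25.33061769] [ 0.46433955  3.83450103 -0.00642498] [0.396156   0.26053711 0.20661033]
[ 289  293   60   82 3987] [318.52947078 334.61249059]
theta 0.34000000000000064 resid px 3.248716338981729 knob [0.41762793 0.25851664 0.23198565]
```

View pics/s25.png

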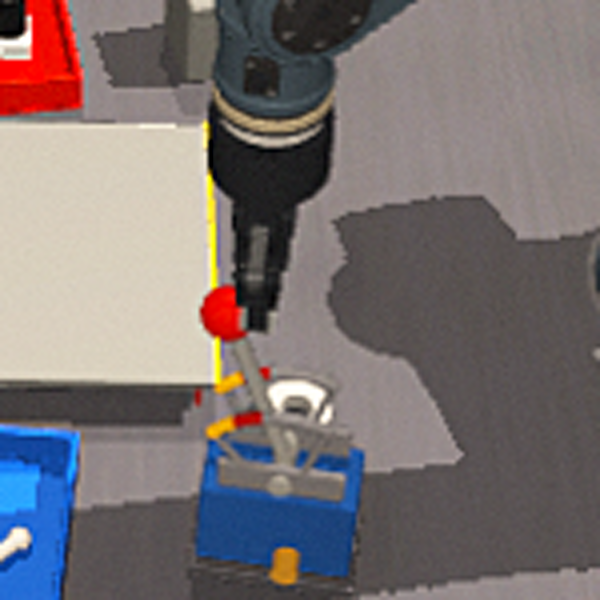

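View pics/w25.png

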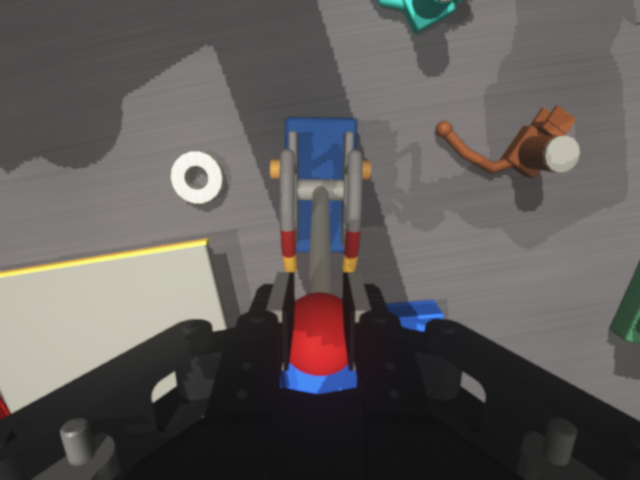

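play_rows(deltas=[[0,-0.002,0,0,0,0],[0,-0.004,0,0,0,0],[0,-0.004,0,0,0,0]])

```text
t: 27.35
tcp_pos: [0.3955, 0.2607, 0.208]
tool_rot: [0.705, -0.066, 0.049, -0.704]
force: [-19.5, 5.4, 9.2]
finger_gap: 0.235
```

```bash
python3 mv.py; python3 knob.py pics/w26.png
```

```text
t 27.35 tcp [0.3955 0.2607 0.208 ] jaw 80.73 q [ 0.34   0.327  1.78   0.009  1.058 -1.073] F [-19.5   5.4   9.2] gap 0.235
[ 289  292   60   81 3919] [318.5256443  333.25644297]
theta 0.34000000000000064 resid px 3.00595764547456 knob [0.41762793 0.25851664 0.23198565]
```

play_rows(deltas=[[0.004,0,0,0,0,0],[0.008,0,0,0,0,0],[0.012,0,0,0,0,0]])

```text
t: 27.7
tcp_pos: [0.4019, 0.2592, 0.2067]
tool_rot: [0.706, -0.07, 0.044, -0.704]
force: [-28.7, 9.1, 8.0]
finger_gap: 0.232
```

```bash
python3 mv.py; python3 knob.py pics/w27.png
```

```text
t 27.7 tcp [0.4019 0.2592 0.2067] jaw 80.73 q [ 0.33   0.339  1.764  0.014  1.073 -1.086] F [-28.7   9.1   8. ] gap 0.232
[ 290  290   58   80 3869] [318.70612561 330.6066167 ]
theta 0.38000000000000067 resid px 3.8710098880513364 knob [0.42280572 0.2576991  0.23001305]
```

```bash
cat > kside.py <<'E'
from h import *
import sys
for cam,box in [("side",(335,270,400,320)),("top",(165,265,215,315))]:
    m=camera_model(cam); im=np.ascontiguousarray(snapshot(cam)[:,:,::-1]); cv2.imwrite(sys.argv[1]+cam+'.png',im)
    x0,y0,x1,y1=box; h=cv2.cvtColor(im[y0:y1,x0:x1],cv2.COLOR_BGR2HSV)
    mk=(((h[...,0]<6)|(h[...,0]>174))&(h[...,1]>150)&(h[...,2]>70)).astype(np.uint8)
    n,l,st,c=cv2.connectedComponentsWithStats(mk)
    if n<2: print(cam,"none"); continue
    k=1+np.argmax(st[1:,4]); u=c[k]+[x0,y0]
    ths=np.arange(-.4,.8,.01); P=np.array([.3715,.2658,.1])+.14*np.c_[.988*np.sin(ths),-.156*np.sin(ths),np.cos(ths)]
    d=np.linalg.norm(proj(m,P)-u,axis=1); i=d.argmin(); print(cam,st[k],u,"theta",ths[i].round(2),"resid px",d[i].round(2))
    cv2.imwrite(sys.argv[1]+cam+'c.png',cv2.resize(im[220:370,300:450] if cam=="side" else im[240:340,140:240],None,fx=5 if cam!="side" else 4,fy=5 if cam!="side" else 4,interpolation=cv2.INTER_CUBIC))
E
python3 kside.py pics/k28
```

```text
side [ 13  22  12  13 104] [352.72115385 298.49038462] theta 0.41 resid px 0.54
top [36 22  5  8 30] [203.  290.5] theta 0.14 resid px 18.67
```

View pics/k28sidec.png

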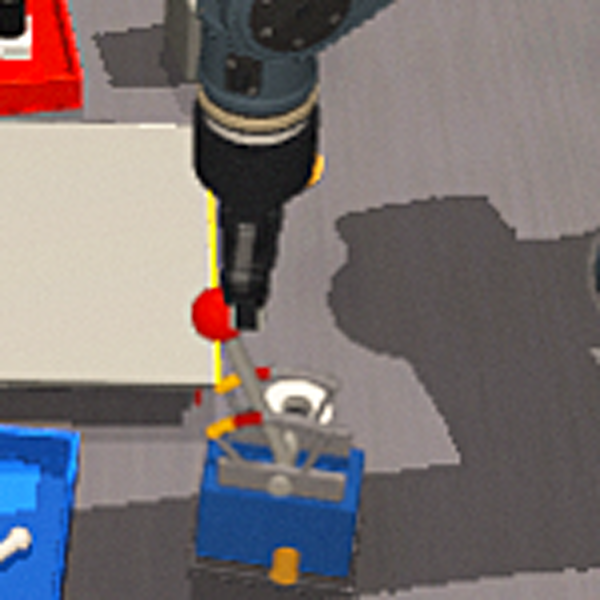

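play_rows(deltas=[[0.004,0.001,0,0,0,0],[0.008,0.002,0,0,0,0],[0.012,0.003,0,0,0,0]])

```text
t: 28.15
tcp_pos: [0.4164, 0.2569, 0.2033]
tool_rot: [0.706, -0.067, 0.046, -0.704]
force: [-17.4, 5.4, 0.9]
finger_gap: 0.235
```

```bash
python3 mv.py; python3 knob.py pics/w29.png;python3 kside.py pics/k29
```

```text
t 28.15 tcp [0.4164 0.2569 0.2033] jaw 80.79 q [ 0.318  0.357  1.745  0.01   1.068 -1.097] F [-17.4   5.4   0.9] gap 0.235
[ 290  287   58   78 3733] [318.57674792 326.19046343]
theta 0.5000000000000008 resid px 3.7415863911675586 knob [0.43781414 0.25532935 0.22286156]
side [  7  23  13  13 102] [347.05882353 299.58823529] theta 0.52 resid px 0.58
top [36 22  5  8 30] [203.  290.5] theta 0.14 resid px 18.67
```

play_rows(deltas=[[0.004,0.002,0,0,0,0],[0.008,0.004,0,0,0,0],[0.008,0.004,0,0,0,0]])

```text
t: 28.6
tcp_pos: [0.4403, 0.2553, 0.2027]
tool_rot: [-0.705, 0.056, -0.058, 0.705]
force: [0.5, -0.1, -0.1]
finger_gap: 0.241
```

```bash
python3 mv.py; python3 knob.py pics/w30.png;python3 kside.py pics/k30
```

```text
t 28.6 tcp [0.4403 0.2553 0.2027] jaw 80.77 q [ 0.306  0.372  1.721 -0.     1.047 -1.104] F [ 0.5 -0.1 -0.1] gap 0.241
[ 293  266   51   74 3301] [317.34898516 302.85156013]
theta 0.6400000000000009 resid px 0.6142368106601747 knob [0.45410407 0.25275725 0.21229341]
side [  0  25  13  13 110] [340.51818182 301.83636364] theta 0.66 resid px 0.46
top [36 22  5  8 29] [203.06896552 290.48275862] theta 0.14 resid px 18.73
```

View pics/k30sidec.png

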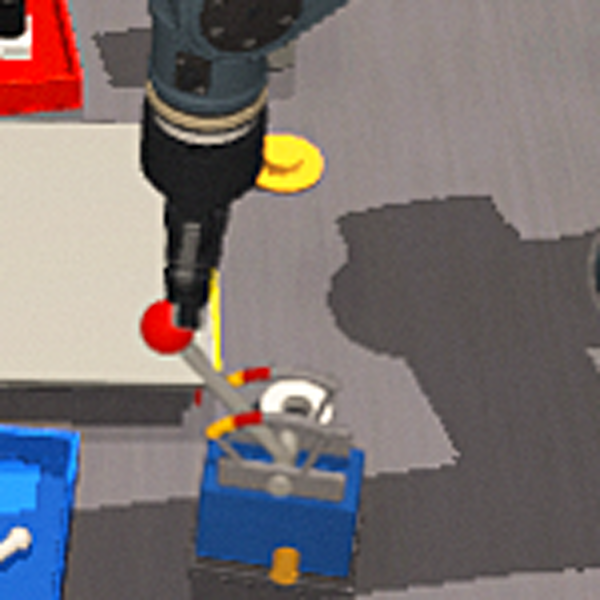

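play_rows(deltas=[[0,0,0,0,0,0],[0,0,0,0,0,0],[0,0,0,0,0,0],[0,0,0,0,0,0],[-0.005,-0.01,0,0,0,0],[-0.01,-0.04,0,0,0,0],[-0.01,-0.08,0,0,0,0],[-0.01,-0.12,0,0,0,0],[-0.01,-0.14,0,0,0,0],[-0.01,-0.14,0,0,0,0]], gripper=0.085)

```text
t: 29.75
tcp_pos: [0.4306, 0.2576, 0.3474]
tool_rot: [-0.704, 0.054, -0.06, 0.706]
force: [0.7, 0.2, -0.3]
finger_gap: 0.998
```

```bash
sed -i 's/(335,270,400,320)/(318,285,400,325)/' kside.py; python3 mv.py; python3 knob.py pics/w31.png;python3 kside.py pics/k31
```

```text
t 29.75 tcp [0.4306 0.2576 0.3474] jaw 80.81 q [ 0.316  0.204  1.534  0.     1.395 -1.094] F [ 0.7  0.2 -0.3] gap 0.998
[ 295  221   39   38 1158] [314.36701209 239.38082902]
theta 0.6600000000000009 resid px 2.0905239719125603 knob [0.45630632 0.25240953 0.21059891]
side [ 16  10  13  14 138] [340.26811594 301.62318841] theta 0.66 resid px 0.77
top [18 19  5  9 31] [184.96774194 287.87096774] theta 0.13 resid px 0.5
```

View pics/k31side.png

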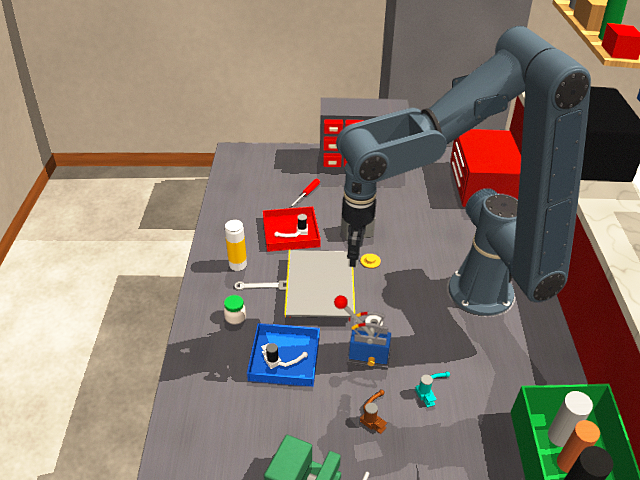

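View pics/w31.png

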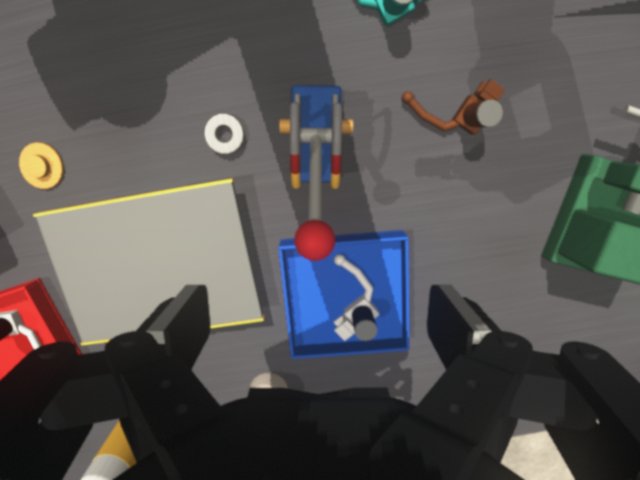

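play_rows(deltas=[[0,0,-0.02,0,0,0],[0,0,-0.06,0,0,0],[0,0,-0.1,0,0,0],[0,0,-0.14,0,0,0],[0,0,-0.18,0,0,0],[0,0,-0.22,0,0,0],[0,0,-0.26,0,0,0],[0,0,-0.29,0,0,0],[0,0,-0.3,0,0,0],[0,0,-0.3,0,0,0]])

```text
t: 30.9
tcp_pos: [0.3802, -0.0398, 0.3419]
tool_rot: [-0.704, 0.059, -0.057, 0.705]
force: [-0.0, 0.1, 0.1]
finger_gap: 0.993
```

```bash
python3 mv.py
python3 - <<'E'
from h import *
T=camera_model("top");S=camera_model("side")
cv2.imwrite('pics/t32.png',snapshot("top")[:,:,::-1]);cv2.imwrite('pics/s32.png',snapshot("side")[:,:,::-1])
def ball(fn,box):
    im=cv2.imread(fn); x0,y0,x1,y1=box; h=cv2.cvtColor(im[y0:y1,x0:x1],cv2.COLOR_BGR2HSV)
    m=(((h[...,0]<6)|(h[...,0]>174))&(h[...,1]>150)&(h[...,2]>70)).astype(np.uint8)
    n,l,st,c=cv2.connectedComponentsWithStats(m); k=1+np.argmax(st[1:,4]); print(st[k]); return c[k]+[x0,y0]
u=ball('pics/t32.png',(165,225,215,300)); v=ball('pics/s32.png',(325,285,355,312)); p,e=tri(T,u,S,v); print(u,v,p,e)
d=p-np.array([.3760,.2647,.2419]); print("shift",d, "along",d[:2]@[.988,-.156])
# angle from z-change and along-change
from scipy.optimize import least_squares
a=d[:2]@[.988,-.156]
r=least_squares(lambda q:[.14*(np.sin(q[1])-np.sin(q[0]))-a,.14*(np.cos(q[1])-np.cos(q[0]))-d[2]],[.04,.68]);print(r.x)
E
```

```text
t 30.9 tcp [ 0.3802 -0.0398  0.3419] jaw 80.61 q [-0.399  0.014  1.772  0.     1.358 -1.806] F [-0.   0.1  0.1] gap 0.993
[ 21  25  17  17 222]
[  9  10  13  14 139]
[193.5045045  258.01801802] [340.28057554 301.66906475] [0.45619363 0.25096233 0.21078109] 0.0025890205357494765
shift [ 0.08019363 -0.01373767 -0.03111891] along 0.08137438662887866
[0.0488555 0.6816584]
```

View pics/t32.png

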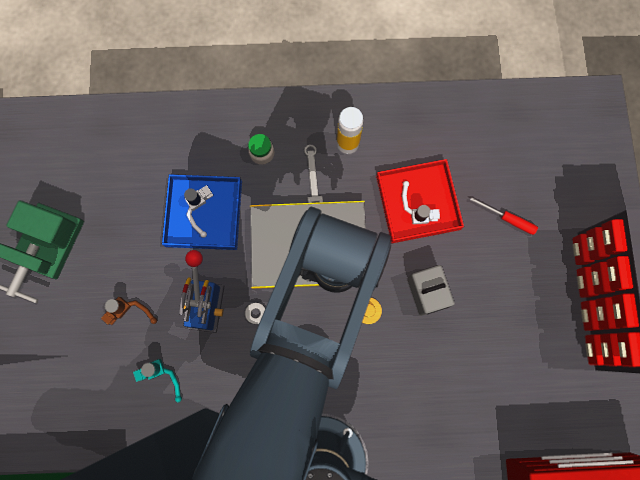

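Run:
```python
from station import *
print(sign_off())
```

```text
the job is handed in; nothing more can be done
None
```

I cleared the deck, put the valve lever in the float notch, and handed the job in at about 31 s. The one doubtful reading is the valve lever angle, which measured right at the edge of the notch.

- **Brake levers:** brake_left is flat in the blue bin and brake_right is flat in the red bin, each lowered until first contact (about 5 N). The wrist-camera check after each release put both within a few millimetres of the bin centre. The last top picture shows them in place and the deck empty.
- **Valve lever, two failed tries:** my first grip on the knob slid over the ball and shut. The second held at first, then slipped at the detent. Neither moved anything else.
- **Valve lever, final push:** I pushed the knob from behind with the fingers part-closed. The force peaked at about 30–45 N at the wrist, higher than the 16 N expected because of finger friction on the ball. It then dropped to zero as the lever snapped forward, and I let go.
- **Lever angle:** triangulating the knob with the top and side cameras gave 0.68 rad. The side and wrist views alone gave 0.66, using my estimated hinge position, which I put good to about ±0.02. The notch runs from 0.68 to 0.74. The readings did not change after the gripper left, and I did not nudge it further.
- **Everything else:** the last pictures show the look-alikes and the loose items in view where they were, and the arm clear of everything.

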